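# Set up the bench for oiling file handles

## Robot

A 6-joint arm with a two-finger parallel gripper is mounted at the origin on the work surface. World frame = base frame: x ahead of the robot, y to its left, z up, the work surface at z = 0. Lengths are in m, angles in rad, forces in N, time in s.
With the tool pointing down it reaches from about 0.275 to 0.725 m from the base axis. Payload 5.6 kg.
Tool frame: the origin (TCP) lies between the finger pads; the fingertips stand 11 mm ahead of it and the grasp point (between the pads) lies 8 mm behind it (bot.tip_reach is the distance from the TCP to the fingertips, in m); y points along the fingers, x is the direction in which the jaws open and shut, and the axes are right-handed (so a half turn about y gives the same grasp; the last joint's range is limited). The gripper opens to 85 mm and grips with 20 to 120 N. Pads are 22 mm wide; open, the fingers measure 114 mm over their backs; the gripper's body (76 mm by 85 mm) begins 54 mm behind the grasp point. The pads swing forward as they close: fully open they stand 13 mm farther back than shut.
Start: joints at [1.62, 0.255, 0.108, 0, -1.424, -0.285], TCP at [0.128, 0.535, 0.242] pointing down, gripper open.
Joint ranges: [-2.95, 2.95], [-1.21, 1.97], [-1.09, 1.5], [-2.87, 1.71], [-2.94, -0.07], [-3.05, 3.05]. Speed limits (rad/s): [2.57, 2.57, 3.14, 3.14, 3.14, 3.14].

## Interface

Orientations are given as a unit quaternion [x, y, z, w].
In Python, from bench import bot gives the robot as it stands.
- The arm moves only by the tool servo_tool, never from a script. Its argument "motion" is a list of rows, each a list of 7 numbers: the shift along the tool's x, y, z in m, then the turn, a rotation vector about the tool's x, y, z in degrees, then the opening, from 0 (shut) to 1 (fully open). A call has 1 to 10 rows; each row is the pose to reach, as a shift and turn from the pose commanded when the call began, along the tool's axes at that moment; what a row does not reach only later rows make up. A row lasts 1/10 s, in which the tool goes at most 50 mm and 8.59 degrees, less where a joint would pass 70% of its speed; a pose out of reach is approached as far as the arm can. A call with a gripper value outside its range is refused whole. The fingers move at their own pace and stop on an object; "grip_force" is the grip in N (left out, the last holds). Time passes only in rows, so rows that repeat a pose let the fingers close. It gives the time, the measured TCP pose, the force and the opening at its end, in the units of the state.
- bot.get_state(): the state, without advancing time (a new reading comes with each control period).
- bot.get_image(name): name is "scene" or "top" or "wrist"; returns the picture (420x560x3 uint8, red, green, blue); there is no depth.
- bot.calibration(name): a dict with "camera_matrix" (3x3 intrinsics, pixels), "D" ([k1, k2, p1, p2, k3] as OpenCV has them; the pictures are not rectified), "xyz" and "orientation" of the camera in the world. Camera axes: x right, y down, z forward; pixel columns grow to the right and rows downward; lengths in m; the calibration is good to about 2 mm. A picture is of the moment at which its call begins: read the wrist's pose just before it. calibration takes no time and is no camera call; for the wrist camera it gives the pose at the moment of the call.
- bot.hand_in(): hands the job in, once; it reports no verdict.
Trained networks look in the newest picture that a camera, given by its name, has taken for a name from the list of things; names that differ only in an ending like _2 or _b are one class to them, and where a whole thing is asked for, a point or a joint stands for the part that bears it (a point fixed in the world has none). Each returns a list of dicts, best first, with "p" (0 to 1); they miss things now and then, are a little off and sometimes report something else, mostly with a low value. They report only what shows in the picture. A call takes as long as a camera call. They do not tell look-alikes from the thing itself.
- bot.cut_out(camera, target): "pixels" (420x560 bool, what is visible of it).
- bot.tip_of(camera, target): "centre" ([x, y, z] in m, in the coordinates of the camera as it stood for that picture, good to about 4 mm: a listed point, or the origin of a listed thing).
The state is a dict: "clock": time; "joints": joint angles; "joint_vel": joint speeds; "effort": joint torques, N m; "tool_pos": TCP position; "ee_rot": TCP orientation; "ft_force": force on the tool from outside, world axes, zero at the start; "torque": the same for the moment, N m; "finger_gap": finger opening in m.
Only numpy, scipy, OpenCV 4.12 (cv2) and the standard library are available. Lean on these libraries where they do the work, as an engineer would, in place of code of your own. Each camera call takes 0.05 s, during which the arm holds its last target.

## Task

Get the bench ready for the knife maker: clamp the work board in the spring vice (one end under the lip of the lipped jaw, push it back, lower the other end, let the springs centre it flat on both ledges), and twist one cup off the nested stack for each file handle that stands on the bench, set these cups upright in the steel drip tray and stand each handle in its own cup. Leave the cups that are not needed nested in the stack, and leave the tape roll, the tin and the sanding block where they are.

Things in the scene. Friction and masses are not known exactly. Their poses are not given: they have to be found in the camera images.
- cup_top: Tapered plastic cup, open on top, 90 mm tall, outer radius 22 (foot) to 32 mm (rim), wall 2, floor 3 mm thick; 50 g. Origin: centre of its underside, z up. On its x axis: two hook clips (out to 41 mm from the axis, 12 wide, 36 to 55 mm up) and two rim ears (out to 36 mm, 14 wide, top 8 mm). Flange, radius 34, 52 to 55 mm up: grip above it, across its y axis, about 73 mm up (60 mm wide). Top of the stack.
- cup_mid: Cup like cup_top, same size and frame. Starts second in the stack, under cup_top, 38 mm lower.
- cup_low: Cup like cup_top, same size and frame. Starts as the lowest loose cup, under cup_mid, 38 mm lower, clipped to the fixed bottom cup.
- stack_lock (a point): Rim centre of the fixed bottom cup, x along its ears. Locked: a cup's hooks sit under the ears of the cup below, x axes in line (0.1 rad), 4 mm vertical play; a straight pull is held. To free the top cup turn it 0.6 to 2.5 rad either way (best 1) against the cup below while lifting it 1 to 3 mm, then lift it out. Turned while pressed down or pulled hard, it may drag the cup below round.
- stand: Fixed dark wooden base plate, 110 x 110 x 12 mm, with the bottom cup of the stack (same shape) screwed on it. Origin: centre of the plate's underside, on the bench, on the stack's axis. The loose cups' undersides start 50, 88 and 126 mm above it; the full stack is 216 mm tall.
- tray: Fixed shallow steel drip tray, 120 x 330 mm (x, y), rim 10 mm high, walls and floor 3 mm thick. Origin: centre of its underside, long side along its y. Room for three cups in a row along y, 100 mm apart, clips along y.
- board: Loose plywood work board with a flat steel blade on top, 150 x 60 x 22 mm (x, y, z), the blade 3 mm higher, about 0.2 kg, lying on the bench. Origin: centre of its underside. Grip it across its 60 mm width. Either end may go to either jaw.
- vice: Fixed spring board vice. Origin: centre of its underside on the bench; x runs from jaw A (at -x) to jaw B (at +x). Two ledges 60 mm wide, tops 40 mm up, 56 to 102 mm either side of the origin, carry the board's ends; between them only a bar 44 wide, 14 mm high. Jaw faces at rest 70 mm either side of the origin (140 apart). End posts 50 mm high at 118 to 130 mm.
- lip (a point): Middle of the lower inner edge of jaw A's lip: 69 mm above the bench, overhanging jaw A's face by 5 mm; moves with jaw A; axes as the vice's. The board goes in tilted (about 0.25 rad, jaw B end up), its low end under this lip on the ledge and against jaw A; push jaw A back about 15 mm, lower the other end in front of jaw B, release: the springs centre it.
- jaw_a (a joint): Sprung jaw A (lipped, 66 mm wide, top 75 mm up): how far it is pushed outwards (towards the vice's -x), 0 to 0.020 m, 0 at rest. Spring 400 N/m, 2 N preload (8 N at 15 mm). About 0.005 with the board centred.
- jaw_b (a joint): Sprung jaw B (plain, 66 mm wide, top 61 mm up): how far it is pushed outwards (towards the vice's +x), 0 to 0.020 m, 0 at rest. Same spring. About 0.005 with the board centred.
- handle1: Turned wooden file handle standing upright on its brass ferrule: 120 mm tall, wooden body 28 mm in diameter, ferrule 33 mm in diameter and 18 mm high; 160 g. Origin: centre of its underside, z along it. May be absent.
- handle2: Turned wooden file handle standing upright on its brass ferrule: 120 mm tall, wooden body 28 mm in diameter, ferrule 33 mm in diameter and 18 mm high; 160 g. Origin: centre of its underside, z along it. May be absent.
- handle3: Turned wooden file handle standing upright on its brass ferrule: 120 mm tall, wooden body 28 mm in diameter, ferrule 33 mm in diameter and 18 mm high; 160 g. Origin: centre of its underside, z along it. May be absent.
- tape: Bystander, to be left where it is: roll of tape, 90 mm in diameter, 24 mm high. Origin: centre of its underside.
- sandblock: Bystander, to be left where it is: cork sanding block, 90 x 50 x 28 mm. Origin: centre of its underside.
- tin: Bystander, to be left where it is: small steel tin, 56 mm in diameter, 35 mm high. Origin: centre of its underside.
Not all that is in view belongs to the job. What is shaped like the handle3 but turquoise is not meant. Leave any pink look-alike of the cup_mid alone.

How it is judged:
At the end, for the whole second after the job is handed in: Board flat (0.06 rad) on both ledges, centred (6 mm along, 12 mm across), both jaws pushed back 2 mm or more. Each handle stands (0.3 rad) on the floor of its own cup, those cups upright (0.06 rad) in the tray; each spare cup nested in its stack place (6 mm across, 4 mm high). All at rest (x of board in the frame of vice between -0.006 and 0.006 m and y of board in the frame of vice between -0.012 and 0.012 m and z of board in the frame of vice between 0.036 and 0.045 m and angle between each of board, cup_top, cup_mid, cup_low's own z axis and vertical below 0.06 rad and angle between the x axis of board and the x axis of vice, either way round below 0.1 rad and value of joint each of jaw_a, jaw_b above 0.002 m and ((horizontal distance between handle1 and cup_top below 0.02 m and z of handle1 in the frame of cup_top between -0.003 and 0.015 m) or (horizontal distance between handle1 and cup_mid below 0.02 m and z of handle1 in the frame of cup_mid between -0.003 and 0.015 m) or (horizontal distance between handle1 and cup_low below 0.02 m and z of handle1 in the frame of cup_low between -0.003 and 0.015 m)) and x of handle1 in the frame of tray between -0.06 and 0.06 m and y of handle1 in the frame of tray between -0.165 and 0.165 m and height (world z) of each of handle1, handle2, handle3 below 0.02 m and angle between each of handle1, handle2, handle3's own z axis and vertical below 0.3 rad and linear speed of each of handle1, handle2, handle3, cup_top, cup_mid, cup_low below 0.02 m/s and ((horizontal distance between handle2 and cup_top below 0.02 m and z of handle2 in the frame of cup_top between -0.003 and 0.015 m) or (horizontal distance between handle2 and cup_mid below 0.02 m and z of handle2 in the frame of cup_mid between -0.003 and 0.015 m) or (horizontal distance between handle2 and cup_low below 0.02 m and z of handle2 in the frame of cup_low between -0.003 and 0.015 m)) and x of handle2 in the frame of tray between -0.06 and 0.06 m and y of handle2 in the frame of tray between -0.165 and 0.165 m and ((horizontal distance between handle3 and cup_top below 0.02 m and z of handle3 in the frame of cup_top between -0.003 and 0.015 m) or (horizontal distance between handle3 and cup_mid below 0.02 m and z of handle3 in the frame of cup_mid between -0.003 and 0.015 m) or (horizontal distance between handle3 and cup_low below 0.02 m and z of handle3 in the frame of cup_low between -0.003 and 0.015 m)) and x of handle3 in the frame of tray between -0.06 and 0.06 m and y of handle3 in the frame of tray between -0.165 and 0.165 m and distance between each of handle2, handle3 and handle1 above 0.045 m and distance between handle3 and handle2 above 0.045 m and ((horizontal distance between cup_top and stand below 0.006 m and height (world z) of cup_top between 0.122 and 0.13 m) or horizontal distance between any of handle1, handle2, handle3 and cup_top below 0.02 m) and ((horizontal distance between cup_mid and stand below 0.006 m and height (world z) of cup_mid between 0.084 and 0.092 m) or horizontal distance between any of handle1, handle2, handle3 and cup_mid below 0.02 m) and ((horizontal distance between cup_low and stand below 0.006 m and height (world z) of cup_low between 0.046 and 0.054 m) or horizontal distance between any of handle1, handle2, handle3 and cup_low below 0.02 m)); the robot touches nothing.
It fails at once if A bystander (tape roll, tin, sanding block) moved more than 4 cm (distance of any of tape, tin, sandblock from where it was at the start of the episode above 0.04 m).
Of handle1, handle2, handle3 only 2 to 3 are there at a start; the rules pass over those that are not, and their reading is None.
At some moment in a run one of board may be knocked a few centimetres aside while the robot is not near it.
Once in a run the grip may slacken for a moment while it holds something.
It also fails if it takes over 210 s, if anything falls off the work surface, if the arm or the gripper's body presses on something with over 40 N, if the wrist force passes 120 N, or if a joint passes its speed limit or range.

## Working session

There is one attempt and no reset: what is moved stays moved. The work goes in short steps, Python scripts to look and compute and a tool call to move; the robot and the scene stay as the last step left them, time stands still between calls to the robot, and variables do not carry over. Pictures are saved under pics/ and viewed, and the job is handed in when it is done.

Besides the shell and the picture viewer there is one more tool, called after "Call:" as a command line: name --pt "numbers of a row" for each row, then --argument value for the rest. servo_tool: Moves the arm, as the interface text tells. Its arguments: {"type":"object","properties":{"motion":{"type":"array"},"grip_force":{"type":"number"}},"required":["motion"]}

```bash
ls; mkdir -p pics; python3 - <<'E'
from bench import bot
import cv2, numpy as np
s=bot.get_state(); print(s)
for n in ["scene","top","wrist"]:
    im=bot.get_image(n); cv2.imwrite(f"pics/{n}0.png",im[:,:,::-1]); print(n,bot.calibration(n))
E
```

```text
pics
{'clock': 0.0, 'joints': array([ 1.61960566e+00,  2.55770589e-01,  1.06965437e-01, -4.54862979e-04,
       -1.42391353e+00, -2.84616580e-01]), 'joint_vel': array([ 2.60428680e-04, -1.88843504e-05, -3.64438028e-04, -9.14770664e-05,
       -1.59397270e-03,  4.54206348e-04]), 'effort': array([-4.23205020e-04, -3.86626875e+01,  2.37941998e+01,  5.36505014e+00,
       -6.06034519e-03, -1.31172342e-05]), 'tool_pos': array([0.12832562, 0.53431514, 0.2413709 ]), 'ee_rot': array([ 0.43821832, -0.554897  ,  0.55581985, -0.43717081]), 'ft_force': array([ 0.20573096, -0.61365952, -0.1509956 ]), 'torque': array([0.00619158, 0.02930083, 0.02601579]), 'finger_gap': 0.08531573949965313}
scene {'camera_matrix': array([[423.14709169,   0.        , 281.26988071],
       [  0.        , 423.14709169, 213.32197696],
       [  0.        ,   0.        ,   1.        ]]), 'D': array([0.02873574, 0.        , 0.        , 0.        , 0.        ]), 'xyz': array([0.97692206, 0.50920124, 0.84039766]), 'orientation': array([ 0.32147769,  0.87732209, -0.33258642, -0.1278449 ])}
top {'camera_matrix': array([[382.93770652,   0.        , 278.52740148],
       [  0.        , 382.93770652, 207.68562228],
       [  0.        ,   0.        ,   1.        ]]), 'D': array([-0.02663514,  0.        ,  0.        ,  0.        ,  0.        ]), 'xyz': array([0.44342952, 0.02230354, 1.08429179]), 'orientation': array([-0.70315728,  0.70958026, -0.0350986 ,  0.02887532])}
wrist {'camera_matrix': array([[314.85651667,   0.        , 281.9045584 ],
       [  0.        , 314.85651667, 213.23270657],
       [  0.        ,   0.        ,   1.        ]]), 'D': array([-0.05948404,  0.        ,  0.        ,  0.        ,  0.        ]), 'xyz': array([0.20593685, 0.51530705, 0.37300233]), 'orientation': array([-0.61089654,  0.77534651,  0.12517867, -0.0998674 ])}
```

View pics/scene0.png

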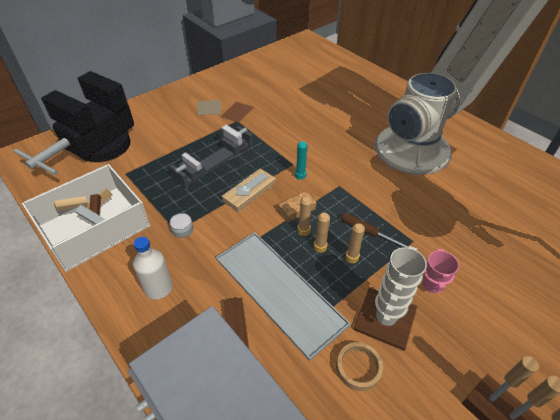

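View pics/top0.png

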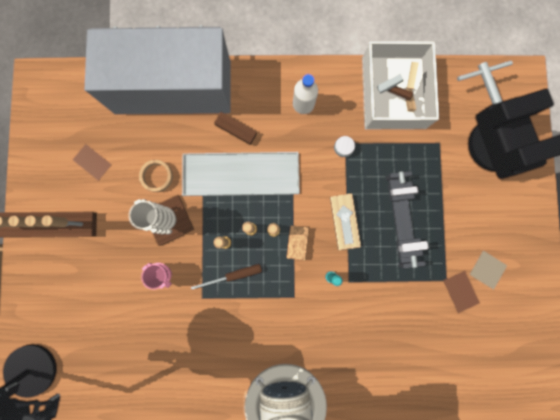

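View pics/wrist0.png

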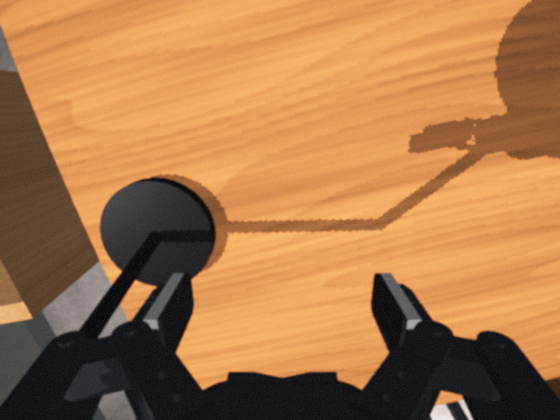

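```bash
cat > h.py <<'E'
from bench import bot
import cv2, numpy as np
from scipy.spatial.transform import Rotation as R
np.set_printoptions(precision=4,suppress=True)
def cam2w(cal,p): return R.from_quat(cal["orientation"]).apply(p)+cal["xyz"]
def w2px(cal,P):
    r=R.from_quat(cal["orientation"]).inv(); pc=r.apply(np.atleast_2d(P)-cal["xyz"])
    return cv2.projectPoints(pc,np.zeros(3),np.zeros(3),cal["camera_matrix"],cal["D"])[0][:,0]
def px2w(cal,px,z):
    u=cv2.undistortPoints(np.array(px,float).reshape(-1,1,2),cal["camera_matrix"],cal["D"])[:,0]
    d=R.from_quat(cal["orientation"]).apply(np.c_[u,np.ones(len(u))])
    return cal["xyz"]+d*((z-cal["xyz"][2])/d[:,2])[:,None]
def shot(name,fn=None):
    cal=bot.calibration(name); im=bot.get_image(name)[:,:,::-1].copy()
    if fn: cv2.imwrite("pics/"+fn,im)
    return cal,im
def find(name,cal,t,n=4,pmin=0.2):
    return [(cam2w(cal,d["centre"]),round(d["p"],2)) for d in bot.tip_of(name,t)[:n] if d["p"]>pmin]
def qdown(yaw):
    """tool z down, tool x (jaw opening) at yaw in world"""
    return R.from_matrix(np.array([[np.cos(yaw),np.sin(yaw),0],[np.sin(yaw),-np.cos(yaw),0],[0,0,-1]]).T)
def go(pos,rot,gp=None):
    """shift in tool axes and rotvec deg from current pose"""
    s=bot.get_state(); c=R.from_quat(s["ee_rot"])
    d=c.inv().apply(np.array(pos)-s["tool_pos"]); rv=np.degrees((c.inv()*rot).as_rotvec())
    print("shift",np.round(d,4),"turn",np.round(rv,1),"clock",s["clock"])
E
python3 - <<'E'
from h import *
for n in ["top","scene"]:
    cal,im=shot(n)
    for t in ["cup_top","stack_lock","stand","tray","board","vice","lip","handle1","tape","sandblock","tin"]:
        try: print(n,t,[(p.round(4).tolist(),q) for p,q in find(n,cal,t,6)])
        except Exception as e: print(t,e)
    for t in ["board","vice","tray"]:
        m=bot.cut_out(n,t)[0]["pixels"].astype(np.uint8)
        c=max(cv2.findContours(m,0,2)[0],key=cv2.contourArea); print(t,cv2.minAreaRect(c),cv2.boxPoints(cv2.minAreaRect(c)).round(1).tolist())
print(bot.get_state()["clock"])
E
```

```text
top cup_top [([0.5069, 0.3247, 0.1262], 0.87), ([0.5074, 0.3262, 0.0859], 0.72)]
top stack_lock [([0.5114, 0.3226, 0.0976], 0.85)]
top stand [([0.5077, 0.3235, -0.0012], 0.66)]
top tray [([0.6419, 0.1193, 0.0034], 0.82)]
top board [([0.5006, -0.1725, -0.0034], 0.58)]
top vice [([0.5031, -0.3379, -0.0028], 0.95)]
top lip [([0.4366, -0.3438, 0.0695], 0.57)]
top handle1 [([0.4466, 0.1649, 0.0002], 0.7), ([0.4744, 0.0234, -0.0004], 0.65), ([0.4799, 0.0927, 0.0029], 0.53), ([0.3398, -0.1324, -0.0041], 0.48), ([0.509, 0.3213, 0.0874], 0.36)]
top tape [([0.6367, 0.3626, -0.0002], 0.8)]
top sandblock [([0.4363, -0.0334, -0.0015], 0.74)]
top tin [([0.7127, -0.1804, -0.0019], 0.68), ([0.502, -0.1704, -0.0016], 0.64), ([0.5107, 0.3241, -0.0032], 0.37)]
board ((344.24322509765625, 220.95944213867188), (53.2652702331543, 22.522661209106445), 80.53767395019531) [[328.79998779296875, 196.5], [351.0, 192.8000030517578], [359.70001220703125, 245.39999389648438], [337.5, 249.10000610351562]]
vice ((407.1995544433594, 219.1966094970703), (95.47537231445312, 30.743410110473633), 82.14668273925781) [[385
[... 1284 characters left out ...]
62), (21.73830795288086, 55.3338737487793), 54.462318420410156) [[219.8000030517578, 197.0], [264.8999938964844, 164.8000030517578], [277.5, 182.5], [232.5, 214.6999969482422]]
vice ((210.57147216796875, 153.46255493164062), (31.35647964477539, 89.74115753173828), 57.58769607543945) [[164.3000030517578, 164.3000030517578], [240.0, 116.19999694824219], [256.8999938964844, 142.60000610351562], [181.10000610351562, 190.6999969482422]]
tray ((282.5960388183594, 291.00372314453125), (139.25146484375, 55.330989837646484), 47.202598571777344) [[215.0, 258.70001220703125], [255.60000610351562, 221.10000610351562], [350.20001220703125, 323.29998779296875], [309.6000061035156, 360.8999938964844]]
1.65
```

```bash
python3 - <<'E'
from h import *
t=cv2.imread("pics/top0.png"); s=cv2.imread("pics/scene0.png")
def c(im,x,y,w,h,k,f): cv2.imwrite("pics/"+f,cv2.resize(im[y:y+h,x:x+w],None,fx=k,fy=k,interpolation=2))
c(t,120,140,330,160,2.4,"ct.png")
a=cv2.resize(s[110:220,160:310],None,fx=4,fy=4,interpolation=2); cv2.imwrite("pics/cv.png",a)
c(s,330,220,130,130,4,"cs.png")
cal=bot.calibration("top")
b=px2w(cal,[[328.8,196.5],[351,192.8],[359.7,245.4],[337.5,249.1]],0.022); print(b)
v=px2w(cal,[[385.4,174],[415.9,169.8],[428.9,264.4],[398.5,268.6]],0.05);print(v)
for q in (b,v):
    d=(q[0]+q[1]-q[2]-q[3])/2; print(np.arctan2(d[1],d[0]),np.linalg.norm(d))
q=px2w(cal,[[180.9,152.4],[297.8,151.1],[298.3,193.9],[181.4,195.2]],0.01); print(q)
E
```

```text
[[ 0.57   -0.1284  0.022 ]
 [ 0.5799 -0.191   0.022 ]
 [ 0.4329 -0.2113  0.022 ]
 [ 0.4234 -0.1495  0.022 ]]
[[ 0.6276 -0.2817  0.05  ]
 [ 0.6388 -0.3668  0.05  ]
 [ 0.3801 -0.3914  0.05  ]
 [ 0.37   -0.3083  0.05  ]]
0.13989993001847742 0.14821745042173343
0.0990542997879318 0.2594254939745997
[[ 0.7018  0.2896  0.01  ]
 [ 0.7028 -0.0443  0.01  ]
 [ 0.5795 -0.0439  0.01  ]
 [ 0.5787  0.2864  0.01  ]]
```

View pics/ct.png

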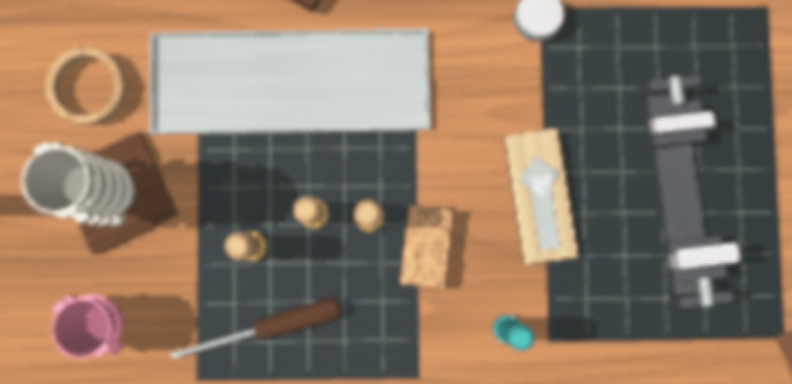

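View pics/cv.png

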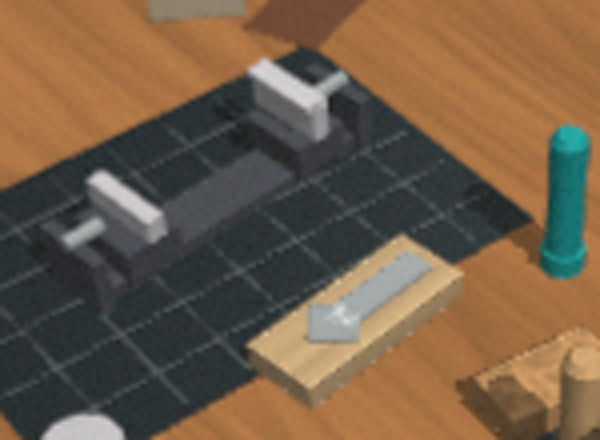

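View pics/cs.png

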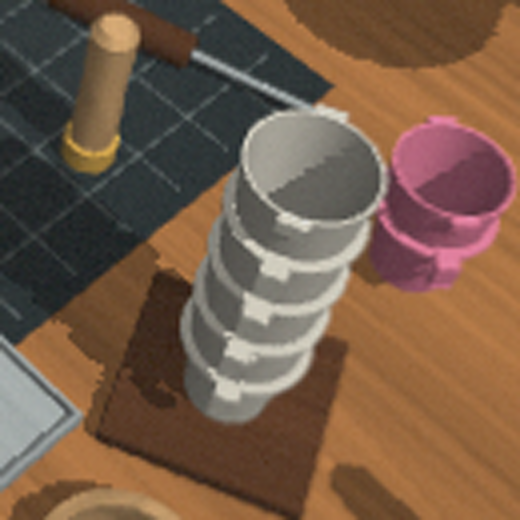

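```bash
python3 - <<'E'
from h import *
cal=bot.calibration("scene")
e=px2w(cal,[[416.7,248.2],[403.2,275.3]],0.214); print(e, np.arctan2(*(e[1]-e[0])[1::-1]), e.mean(0),np.linalg.norm(e[1]-e[0]))
cal=bot.calibration("top")
# draw predicted ears per yaw on an overlay
t=cv2.imread("pics/top0.png"); s=cv2.imread("pics/scene0.png")
ims=[]
for yaw in (0.3,0.45,0.6):
  row=[]
  for n,im in(("scene",s),("top",t)):
    o=cv2.resize(im,None,fx=5,fy=5,interpolation=2); cal=bot.calibration(n)
    c=np.array([.508,.3235])
    for sg in (1,-1):
        for (r,z) in((.036,.216),(.041,.17),(.041,.056)):
            p=np.r_[c+sg*r*np.array([np.cos(yaw),np.sin(yaw)]),z]
            q=w2px(cal,p)[0]*5+2; cv2.circle(o,tuple(int(v) for v in q),4,(0,0,255),-1)
    cc=w2px(cal,np.r_[c,.216])[0]*5; x,y=int(cc[0])-130,int(cc[1])-100
    row.append(o[y:y+200 if n=="top" else y+330,x:x+260][:200] if n=="top" else o[y:y+200,x:x+260])
  ims.append(np.vstack(row))
cv2.imwrite("pics/ears.png",np.hstack(ims))
E
```

```text
[[0.473  0.315  0.214 ]
 [0.5395 0.3367 0.214 ]] 0.3162955897233862 [0.5063 0.3259 0.214 ] 0.06998527090759717
```

View pics/ears.png

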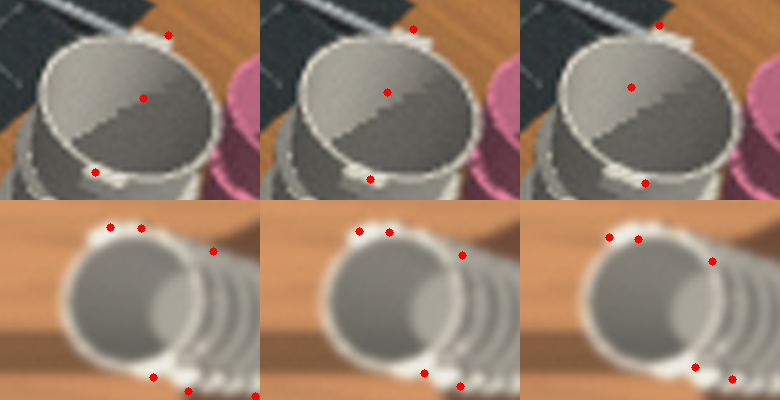

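```bash
python3 - <<'E'
from h import *
s=bot.get_state(); M=R.from_quat(s["ee_rot"]).as_matrix(); print(M)
print("start yaw",np.arctan2(M[1,0],M[0,0]))
go([.507,.325,.30],qdown(-1.27)); go([.507,.325,.30],qdown(1.87))
print(cam2w.__name__, R.from_quat(bot.calibration("wrist")["orientation"]).as_matrix()[:,2])
# q1+q6 relation: yaw = q1 -(?) q6
print(s["joints"])
E
```

```text
[[-0.2336 -0.      0.9723]
 [-0.9723 -0.0001 -0.2336]
 [ 0.0001 -1.     -0.    ]]
start yaw -1.806622374262867
shift [ 0.1155 -0.0577  0.4171] turn [-87.6 -24.1 -24.1] clock 1.65
shift [ 0.1155 -0.0577  0.4171] turn [-30.2 110.  110. ] clock 1.65
cam2w [-0.3076  0.0734 -0.9487]
[ 1.6196  0.2551  0.1082 -0.     -1.4239 -0.2846]
```

```bash
python3 - <<'E'
s=open("h.py").read()
i=s.index("def qdown"); j=s.index("def go")
s=s[:i]+'''def qdown(yaw):
    """tool y down, tool x (jaw opening) at yaw in world"""
    c,n=np.cos(yaw),np.sin(yaw)
    return R.from_matrix(np.array([[c,n,0],[0,0,-1],[-n,c,0]]).T)
'''+s[j:]
open("h.py","w").write(s)
E
python3 - <<'E'
from h import *
go([.507,.325,.32],qdown(-4.41))
E
```

```text
shift [ 0.1155 -0.0777  0.4171] turn [ -0.  149.2   0. ] clock 1.65
```

Call:
servo_tool --pt "0 -0.05 0 0 8 0 1" --pt "0.01 -0.078 0.04 0 16 0 1" --pt "0.023 -0.078 0.083 0 24 0 1" --pt "0.035 -0.078 0.125 0 32 0 1" --pt "0.046 -0.078 0.167 0 40 0 1" --pt "0.058 -0.078 0.208 0 48 0 1" --pt "0.069 -0.078 0.25 0 56 0 1" --pt "0.081 -0.078 0.292 0 64 0 1" --pt "0.092 -0.078 0.334 0 72 0 1" --pt "0.104 -0.078 0.375 0 80 0 1"

```text
clock: 2.65
tool_pos: [0.4702, 0.345, 0.3203]
ee_rot: [0.024, 0.707, -0.707, -0.024]
ft_force: [-0.1, 1.4, 0.2]
finger_gap: 0.0855
```

```bash
python3 - <<'E'
from h import *
print(bot.get_state()["joints"]); go([.507,.325,.32],qdown(-4.41))
E
```

```text
[ 0.9009  0.3175  0.3888  0.     -1.6419 -0.9678]
shift [-0.038   0.0003  0.0175] turn [ 0.  68.8 -0. ] clock 2.65
```

Call:
servo_tool --pt "-0.008 0 0.004 0 8 0 1" --pt "-0.016 0 0.008 0 16 0 1" --pt "-0.025 0 0.012 0 24 0 1" --pt "-0.038 0 0.017 0 32 0 1" --pt "-0.038 0 0.0175 0 40 0 1" --pt "-0.038 0 0.0175 0 48 0 1" --pt "-0.038 0 0.0175 0 56 0 1" --pt "-0.038 0 0.0175 0 64 0 1" --pt "-0.038 0 0.0175 0 68.8 0 1" --pt "-0.038 0 0.0175 0 68.8 0 1"

```text
clock: 3.65
tool_pos: [0.5057, 0.3263, 0.3202]
ee_rot: [-0.417, -0.571, 0.571, 0.417]
ft_force: [0.3, 1.0, -0.1]
finger_gap: 0.0855
```

```bash
python3 - <<'E'
from h import *
cal,im=shot("wrist","w1.png")
print(find("wrist",cal,"cup_top"),find("wrist",cal,"stack_lock"))
go([.507,.325,.32],qdown(-4.41))
for yaw in (.3,):
  c=np.array([.507,.325])
  for sg in (1,-1):
    print(w2px(cal,np.r_[c+sg*.036*np.array([np.cos(yaw),np.sin(yaw)]),.216]))
E
```

```text
[(array([0.5082, 0.326 , 0.0539]), 0.65), (array([0.5101, 0.3183, 0.1251]), 0.62)] []
shift [-0.0016  0.0003 -0.0009] turn [-0.   0.5 -0. ] clock 3.8
[[279.5981 260.39  ]]
[[280.1468 174.7357]]
```

View pics/w1.png

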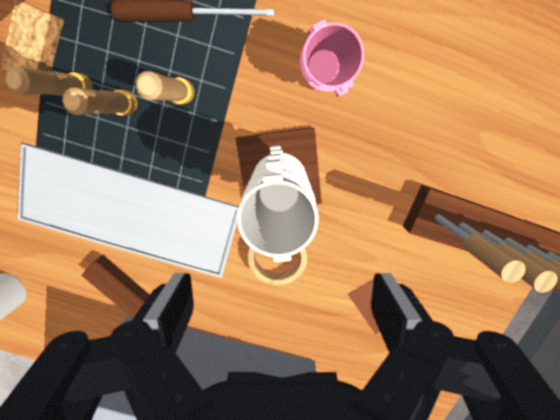

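```bash
python3 - <<'E'
import cv2
im=cv2.imread("pics/w1.png"); cv2.imwrite("pics/w1c.png",cv2.resize(im[130:280,220:340],None,fx=4,fy=4,interpolation=2))
E
```

```text
(no output)
```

View pics/w1c.png

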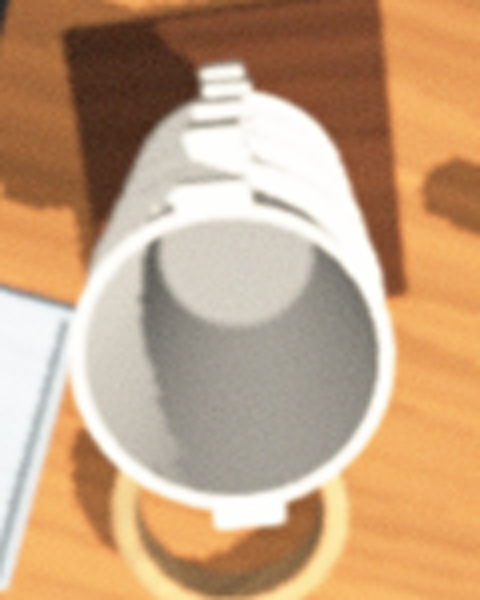

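```bash
python3 - <<'E'
from h import *
cal=bot.calibration("wrist")
e=px2w(cal,[[282.2,260.5],[272.5,177.5]],.213); d=e[0]-e[1]
print(e,np.arctan2(d[1],d[0]),np.linalg.norm(d),e.mean(0))
u=px2w(cal,[[238.5,218],[318,218]],.216); print(u,u.mean(0))
E
```

```text
[[0.5423 0.3383 0.213 ]
 [0.4771 0.3095 0.213 ]] 0.41619641257943085 0.07126535665571299 [0.5097 0.3239 0.213 ]
[[0.5158 0.2934 0.216 ]
 [0.4965 0.3534 0.216 ]] [0.5062 0.3234 0.216 ]
```

```bash
python3 - <<'E'
from h import *
go([.508,.324,.192],qdown(-4.32))
E
```

```text
shift [-0.0029  0.1283 -0.0016] turn [-0.  -4.7 -0. ] clock 3.8
```

Call:
servo_tool --pt "-0.003 0.04 -0.0015 0 -5 0 1" --pt "-0.003 0.08 -0.0015 0 -5 0 1" --pt "-0.003 0.105 -0.0015 0 -5 0 1" --pt "-0.003 0.12 -0.0015 0 -5 0 1" --pt "-0.003 0.128 -0.0015 0 -5 0 1" --pt "-0.003 0.128 -0.0015 0 -5 0 0.5" --pt "-0.003 0.128 -0.0015 0 -5 0 0.5" --pt "-0.003 0.128 -0.0015 0 -5 0 0.5" --pt "-0.003 0.128 -0.0015 0 -5 0 0.5" --pt "-0.003 0.128 -0.0015 0 -5 0 0.5" --grip_force 40

```text
clock: 4.8
tool_pos: [0.5084, 0.3243, 0.1933]
ee_rot: [0.392, 0.589, -0.588, -0.392]
ft_force: [-0.7, 0.3, 2.6]
finger_gap: 0.0622
```

```bash
python3 - <<'E'
from h import *
s=bot.get_state(); print(s["ft_force"],s["torque"],s["finger_gap"]);go([.508,.324,.192],qdown(-4.32))
E
```

```text
[-0.6603  0.2535  2.5701] [0.212  0.0764 0.0007] 0.06219621139977045
shift [-0.0001  0.0013  0.0005] turn [0.1 0.2 0. ] clock 4.8
```

Call:
servo_tool --pt "0 -0.003 0 0 0 0 0.5" --pt "0 -0.003 0 0 0 0 0.5" --pt "0 -0.003 0 0 -8 0 0.5" --pt "0 -0.003 0 0 -16 0 0.5" --pt "0 -0.003 0 0 -24 0 0.5" --pt "0 -0.003 0 0 -32 0 0.5" --pt "0 -0.003 0 0 -40 0 0.5" --pt "0 -0.003 0 0 -48 0 0.5" --pt "0 -0.003 0 0 -56 0 0.5" --pt "0 -0.003 0 0 -62 0 0.5"

```text
clock: 5.8
tool_pos: [0.5079, 0.3237, 0.1951]
ee_rot: [-0.031, -0.706, 0.707, 0.031]
ft_force: [0.4, 0.9, -0.6]
finger_gap: 0.0624
```

```bash
python3 - <<'E'
from h import *
s=bot.get_state(); print(s["ft_force"],s["torque"],s["finger_gap"]);go([.508,.324,.194],qdown(-3.18))
shot("wrist","w2.png");shot("scene","s2.png")
im=cv2.imread("pics/s2.png"); cv2.imwrite("pics/s2.png",cv2.resize(im[200:350,320:470],None,fx=4,fy=4,interpolation=2))
E
```

```text
[ 0.3542  0.9247 -0.5866] [-0.0275 -0.1129 -0.0091] 0.06240222756426332
shift [-0.0001  0.0011 -0.0003] turn [-0.  -2.8  0. ] clock 5.8
```

View pics/s2.png

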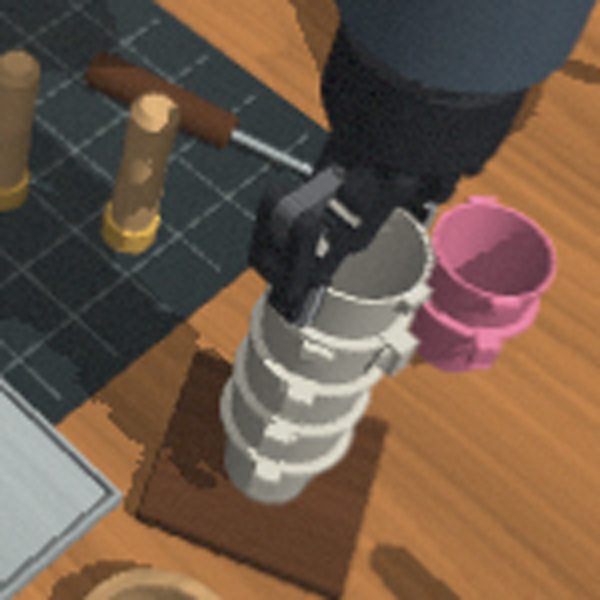

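Call:
servo_tool --pt "0 -0.02 0 0 -3 0 0.5" --pt "0 -0.05 0 0 -3 0 0.5" --pt "0 -0.085 0 0 -3 0 0.5" --pt "0 -0.1 0 0 -3 0 0.5" --pt "0 -0.1 0 0 -3 0 0.5"

```text
clock: 6.4
tool_pos: [0.5089, 0.3243, 0.2983]
ee_rot: [0.017, 0.708, -0.706, -0.014]
ft_force: [-0.4, 0.2, -0.3]
finger_gap: 0.0618
```

```bash
python3 - <<'E'
from h import *
s=bot.get_state(); print(s["ft_force"],s["torque"],s["finger_gap"]);go([.6415,.021,.18],qdown(-3.1416))
shot("scene","s3.png")
im=cv2.imread("pics/s3.png"); cv2.imwrite("pics/s3.png",cv2.resize(im[170:350,320:480],None,fx=3,fy=3,interpolation=2))
E
```

```text
[-0.4464  0.2068 -0.2839] [ 0.0493 -0.0098 -0.0018] 0.06177530923056285
shift [-0.1452  0.1178  0.2977] turn [ 0.2 -2.5 -0.2] clock 6.4
```

View pics/s3.png

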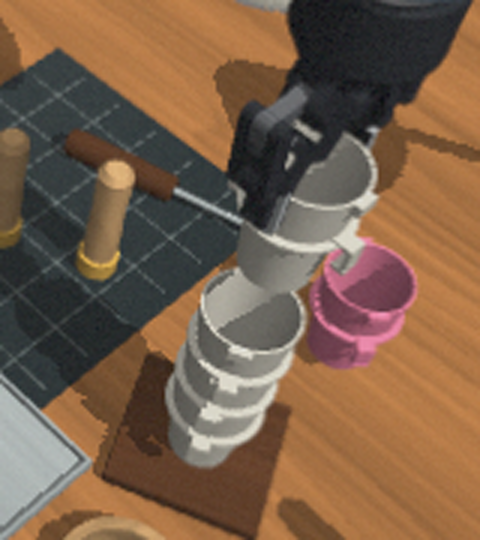

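Call:
servo_tool --pt "-0.045 0 0 0 -2.5 0 0.5" --pt "-0.09 0 0.02 0 -2.5 0 0.5" --pt "-0.13 0 0.05 0 -2.5 0 0.5" --pt "-0.145 0.02 0.095 0 -2.5 0 0.5" --pt "-0.145 0.05 0.135 0 -2.5 0 0.5" --pt "-0.145 0.08 0.175 0 -2.5 0 0.5" --pt "-0.145 0.11 0.215 0 -2.5 0 0.5" --pt "-0.145 0.118 0.26 0 -2.5 0 0.5" --pt "-0.145 0.118 0.298 0 -2.5 0 0.5" --pt "-0.145 0.118 0.298 0 -2.5 0 0.5"

```text
clock: 7.45
tool_pos: [0.6393, 0.0155, 0.1753]
ee_rot: [0.0, -0.707, 0.708, 0.003]
ft_force: [1.5, -0.4, 0.2]
finger_gap: 0.062
```

```bash
python3 - <<'E'
from h import *
s=bot.get_state(); print(s["ft_force"],s["finger_gap"]);go([.6415,.021,.072],qdown(-3.1416))
E
```

```text
[ 1.5329 -0.377   0.2484] 0.06196258207450726
shift [-0.0026  0.1033 -0.0057] turn [-0.1 -0.2  0.2] clock 7.45
```

Call:
servo_tool --pt "0 0.03 0 0 0 0 0.5" --pt "0 0.06 0 0 0 0 0.5" --pt "0 0.08 0 0 0 0 0.5" --pt "0 0.095 0 0 0 0 0.5" --pt "0 0.1 0 0 0 0 0.5" --pt "0 0.1 0 0 0 0 0.5"

```text
clock: 8.05
tool_pos: [0.6399, 0.0203, 0.0758]
ee_rot: [0.002, -0.707, 0.707, 0.0]
ft_force: [-0.9, 0.3, 0.0]
finger_gap: 0.0622
```

```bash
python3 - <<'E'
from h import *
s=bot.get_state(); print(s["ft_force"],s["finger_gap"]);go([.6415,.021,.070],qdown(-3.1416))
cal,im=shot("scene"); cv2.imwrite("pics/s4.png",cv2.resize(im[180:370,200:360],None,fx=4,fy=4,interpolation=2)[:600])
E
```

```text
[-0.9471  0.2783  0.0259] 0.06223941957733091
shift [-0.0016  0.0058 -0.0007] turn [-0.   0.2  0.2] clock 8.05
```

View pics/s4.png

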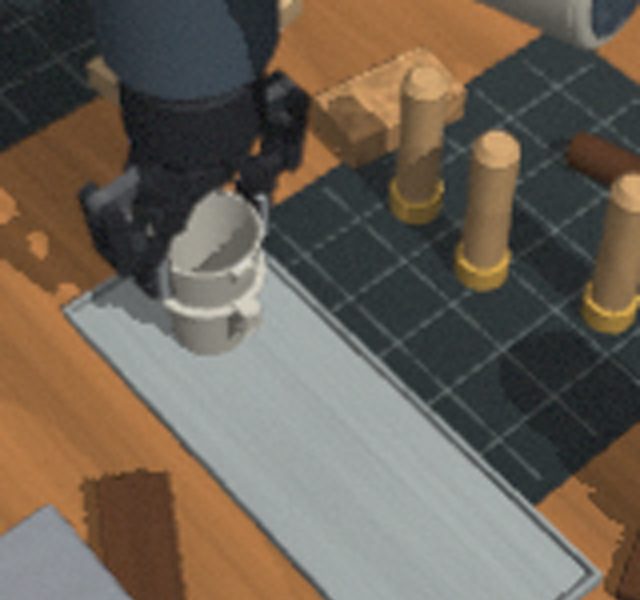

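Call:
servo_tool --pt "0 0.002 0 0 0 0 0.5" --pt "0 0.004 0 0 0 0 0.5" --pt "0 0.006 0 0 0 0 0.5" --pt "0 0.007 0 0 0 0 0.5" --pt "0 0.007 0 0 0 0 0.5"

```text
clock: 8.6
tool_pos: [0.641, 0.0202, 0.0708]
ee_rot: [0.001, -0.707, 0.707, -0.001]
ft_force: [-1.3, 0.3, 3.0]
finger_gap: 0.0622
```

Call:
servo_tool --pt "0 0.0 0 0 0 0 1" --pt "0 0 0 0 0 0 1" --pt "0 0 0 0 0 0 1" --pt "0 -0.02 0 0 0 0 1" --pt "0 -0.06 0 0 0 0 1" --pt "0 -0.11 0 0 0 0 1" --pt "0 -0.16 0 0 0 0 1" --pt "0 -0.21 0 0 0 0 1" --pt "0 -0.21 -0.04 0 0 0 1" --pt "0.03 -0.21 -0.08 0 0 0 1"

```text
clock: 9.6
tool_pos: [0.6124, 0.1008, 0.28]
ee_rot: [0.0, 0.707, -0.707, 0.001]
ft_force: [1.1, 1.6, -0.4]
finger_gap: 0.0852
```

```bash
python3 - <<'E'
from h import *
go([.508,.324,.27],qdown(-4.32))
cal,im=shot("scene","s5.png"); print(find("scene",cal,"cup_top"))
E
```

```text
shift [ 0.1044  0.01   -0.2232] turn [ 0.1 67.5 -0. ] clock 9.6
[(array([0.6403, 0.0194, 0.0005]), 0.68)]
```

View pics/s5.png

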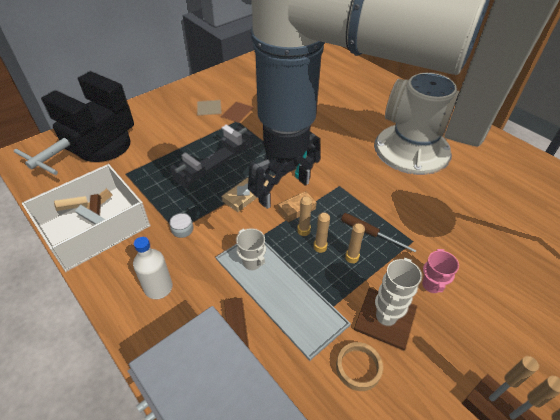

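Call:
servo_tool --pt "0.02 0.0 -0.04 0 8 0 1" --pt "0.04 0.0 -0.08 0 16 0 1" --pt "0.06 0.0 -0.12 0 24 0 1" --pt "0.08 0.0 -0.16 0 32 0 1" --pt "0.1 0.0 -0.2 0 40 0 1" --pt "0.104 0.0 -0.223 0 48 0 1" --pt "0.104 0.01 -0.223 0 56 0 1" --pt "0.104 0.01 -0.223 0 64 0 1" --pt "0.104 0.01 -0.223 0 67.5 0 1" --pt "0.104 0.01 -0.223 0 67.5 0 1"

```text
clock: 10.7
tool_pos: [0.5058, 0.3228, 0.2702]
ee_rot: [-0.392, -0.588, 0.589, 0.392]
ft_force: [0.1, -0.3, -0.7]
finger_gap: 0.0852
```

```bash
python3 - <<'E'
from h import *
cal,im=shot("wrist"); cv2.imwrite("pics/w3.png",cv2.resize(im[120:300,190:370],None,fx=3,fy=3,interpolation=2))
go([.508,.324,.154],qdown(-4.32))
for yaw in (.36,.42):
  c=np.array([.508,.324])
  for sg in (1,-1):
    print((w2px(cal,np.r_[c+sg*.036*np.array([np.cos(yaw),np.sin(yaw)]),.178])-[190,120])*3)
E
```

```text
shift [ 0.0004  0.1162 -0.0025] turn [-0.   0.3 -0. ] clock 10.75
[[271.4472 447.2013]]
[[281.692  180.6658]]
[[279.5868 447.2428]]
[[272.733  180.6152]]
```

View pics/w3.png

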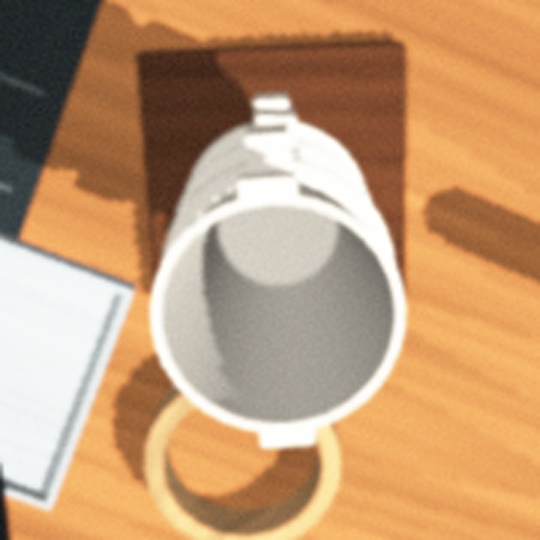

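Call:
servo_tool --pt "0 0.04 -0.0025 0 -1.5 0 1" --pt "0 0.08 -0.0025 0 -1.5 0 1" --pt "0 0.1 -0.0025 0 -1.5 0 1" --pt "0 0.112 -0.0025 0 -1.5 0 1" --pt "0 0.116 -0.0025 0 -1.5 0 1" --pt "0 0.116 -0.0025 0 -1.5 0 0.5" --pt "0 0.116 -0.0025 0 -1.5 0 0.5" --pt "0 0.116 -0.0025 0 -1.5 0 0.5" --pt "0 0.116 -0.0025 0 -1.5 0 0.5" --pt "0 0.116 -0.0025 0 -1.5 0 0.5"

```text
clock: 11.75
tool_pos: [0.509, 0.3244, 0.156]
ee_rot: [0.384, 0.595, -0.593, -0.384]
ft_force: [0.1, 0.1, 5.9]
finger_gap: 0.0624
```

Call:
servo_tool --pt "0 -0.004 0 0 0 0 0.5" --pt "0 -0.004 0 0 0 0 0.5" --pt "0 -0.004 0 0 -8 0 0.5" --pt "0 -0.004 0 0 -16 0 0.5" --pt "0 -0.004 0 0 -24 0 0.5" --pt "0 -0.004 0 0 -32 0 0.5" --pt "0 -0.004 0 0 -40 0 0.5" --pt "0 -0.004 0 0 -48 0 0.5" --pt "0 -0.004 0 0 -56 0 0.5" --pt "0 -0.004 0 0 -63 0 0.5"

```text
clock: 12.75
tool_pos: [0.508, 0.3237, 0.1578]
ee_rot: [-0.015, -0.707, 0.707, 0.016]
ft_force: [0.6, 0.3, 0.2]
finger_gap: 0.0626
```

```bash
python3 - <<'E'
from h import *
s=bot.get_state(); print(s["ft_force"],s["torque"],s["finger_gap"])
go([.508,.324,.158],qdown(-3.1416))
cal,im=shot("scene"); cv2.imwrite("pics/s6.png",cv2.resize(im[200:350,320:470],None,fx=4,fy=4,interpolation=2))
E
```

```text
[0.6408 0.2945 0.1998] [ 0.0684 -0.1354  0.0468] 0.06258246488860196
shift [-0.     -0.0002 -0.0003] turn [-0.  -2.5  0. ] clock 12.75
```

View pics/s6.png

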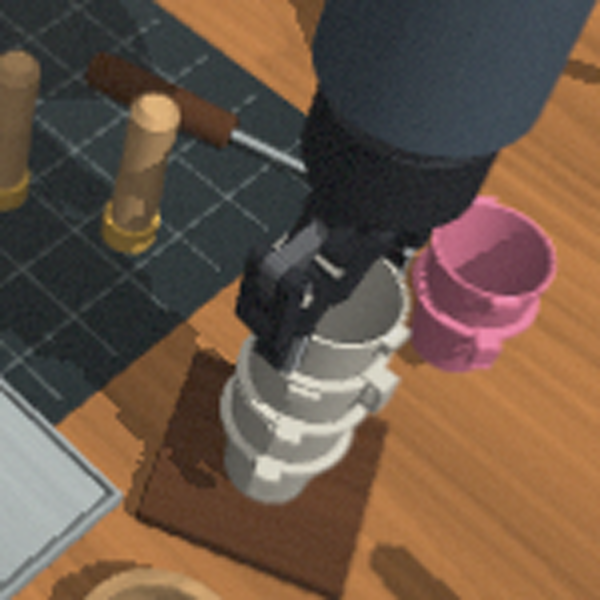

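Call:
servo_tool --pt "0 -0.02 0 0 -2.5 0 0.5" --pt "0 -0.05 0 0 -2.5 0 0.5" --pt "0 -0.085 0 0 -2.5 0 0.5" --pt "0 -0.12 0 0 -2.5 0 0.5" --pt "-0.04 -0.13 0.02 0 -2.5 0 0.5" --pt "-0.08 -0.13 0.05 0 -2.5 0 0.5" --pt "-0.115 -0.11 0.09 0 -2.5 0 0.5" --pt "-0.133 -0.08 0.13 0 -2.5 0 0.5" --pt "-0.133 -0.05 0.17 0 -2.5 0 0.5" --pt "-0.133 -0.02 0.203 0 -2.5 0 0.5"

```text
clock: 13.8
tool_pos: [0.6314, 0.1152, 0.179]
ee_rot: [-0.003, -0.707, 0.707, 0.003]
ft_force: [1.0, 0.8, -1.1]
finger_gap: 0.0622
```

```bash
python3 - <<'E'
from h import *
s=bot.get_state(); print(s["ft_force"],s["finger_gap"]);go([.6415,.121,.076],qdown(-3.1416))
E
```

```text
[ 1.0424  0.7543 -1.0837] 0.062189087981333734
shift [-0.01    0.103  -0.0059] turn [-0.  -0.5  0. ] clock 13.8
```

Call:
servo_tool --pt "0 0.0 0 0 0 0 0.5" --pt "0 0.03 0 0 0 0 0.5" --pt "0 0.06 0 0 0 0 0.5" --pt "0 0.085 0 0 0 0 0.5" --pt "0 0.098 0 0 0 0 0.5" --pt "0 0.102 0 0 0 0 0.5" --pt "0 0.104 0 0 0 0 0.5" --pt "0 0.106 0 0 0 0 0.5" --pt "0 0.108 0 0 0 0 0.5" --pt "0 0.108 0 0 0 0 0.5"

```text
clock: 14.8
tool_pos: [0.6314, 0.1173, 0.0731]
ee_rot: [0.002, 0.707, -0.707, -0.002]
ft_force: [1.1, 0.4, -0.3]
finger_gap: 0.0627
```

Call:
servo_tool --pt "-0.009 0.0 -0.004 0 0 0 0.5" --pt "-0.009 0.002 -0.004 0 0 0 0.5" --pt "-0.009 0.004 -0.004 0 0 0 0.5" --pt "-0.009 0.004 -0.004 0 0 0 0.5"

```text
clock: 15.2
tool_pos: [0.6419, 0.1215, 0.0715]
ee_rot: [0.003, 0.707, -0.707, -0.0]
ft_force: [-2.4, 0.6, 9.9]
finger_gap: 0.0625
```

Call:
servo_tool --pt "0 -0.001 0 0 0 0 0.5" --pt "0 -0.001 0 0 0 0 1" --pt "0 -0.001 0 0 0 0 1" --pt "0 -0.001 0 0 0 0 1" --pt "0 -0.02 0 0 0 0 1" --pt "0 -0.06 0 0 0 0 1" --pt "0 -0.11 0 0 0 0 1" --pt "0 -0.16 0 0 0 0 1" --pt "0.02 -0.17 -0.04 0 8 0 1" --pt "0.04 -0.17 -0.08 0 16 0 1"

```text
clock: 16.2
tool_pos: [0.6016, 0.2017, 0.2416]
ee_rot: [0.105, 0.701, -0.698, -0.102]
ft_force: [-0.5, 1.4, -0.7]
finger_gap: 0.0855
```

```bash
python3 - <<'E'
from h import *
go([.508,.324,.235],qdown(-4.29))
cal,im=shot("scene","s7.png"); print(find("scene",cal,"cup_top"))
E
```

```text
shift [ 0.1249  0.0065 -0.09  ] turn [ 0.3 49.  -0.1] clock 16.2
[(array([0.641 , 0.0173, 0.0018]), 0.58), (array([ 0.4379, -0.3452,  0.0719]), 0.54)]
```

View pics/s7.png

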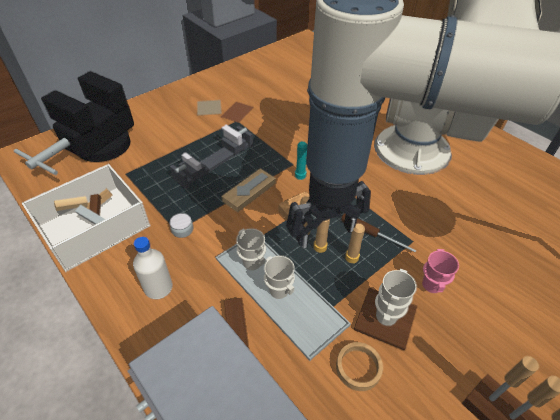

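Both cups stand in the tray (251,250), (279,277). Now the third.

Call:
servo_tool --pt "0.03 0.0 -0.02 0 8 0 1" --pt "0.06 0.0 -0.04 0 16 0 1" --pt "0.09 0.0 -0.06 0 24 0 1" --pt "0.115 0.0 -0.08 0 32 0 1" --pt "0.125 0.006 -0.09 0 40 0 1" --pt "0.125 0.006 -0.09 0 48 0 1" --pt "0.125 0.006 -0.09 0 49 0 1" --pt "0.125 0.006 -0.09 0 49 0 1"

```text
clock: 17.1
tool_pos: [0.5061, 0.3224, 0.2324]
ee_rot: [-0.381, -0.596, 0.596, 0.381]
ft_force: [-0.3, 0.3, 0.3]
finger_gap: 0.0858
```

```bash
python3 - <<'E'
from h import *
cal,im=shot("wrist"); cv2.imwrite("pics/w4.png",cv2.resize(im[120:300,190:370],None,fx=3,fy=3,interpolation=2))
go([.508,.324,.1175],qdown(-4.29))
for yaw in (.42,):
  c=np.array([.508,.324])
  for sg in (1,-1):
    print((w2px(cal,np.r_[c+sg*.036*np.array([np.cos(yaw),np.sin(yaw)]),.140])-[190,120])*3)
E
```

```text
shift [ 0.0007  0.115  -0.0024] turn [-0.   0.6 -0. ] clock 17.15
[[275.4185 446.6165]]
[[279.5052 180.0959]]
```

View pics/w4.png

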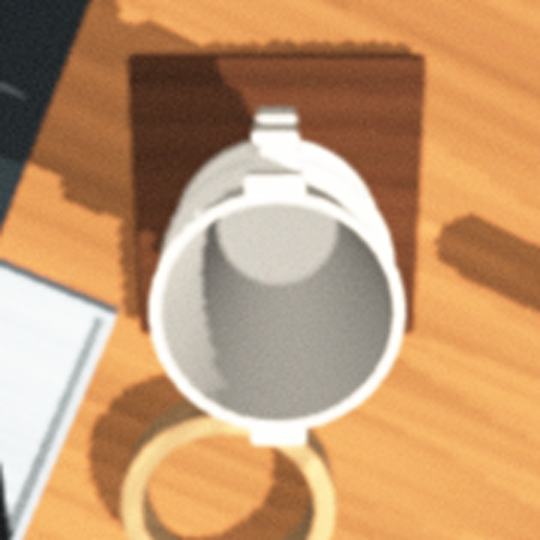

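Call:
servo_tool --pt "0 0.04 -0.0025 0 0 0 1" --pt "0 0.08 -0.0025 0 0 0 1" --pt "0 0.1 -0.0025 0 0 0 1" --pt "0 0.11 -0.0025 0 0 0 1" --pt "0 0.114 -0.0025 0 0 0 1" --pt "0 0.114 -0.0025 0 0 0 0.5" --pt "0 0.114 -0.0025 0 0 0 0.5" --pt "0 0.114 -0.0025 0 0 0 0.5" --pt "0 0.114 -0.0025 0 0 0 0.5" --pt "0 0.114 -0.0025 0 0 0 0.5"

```text
clock: 18.15
tool_pos: [0.5091, 0.3244, 0.1204]
ee_rot: [0.382, 0.597, -0.594, -0.381]
ft_force: [-0.8, -0.2, 6.4]
finger_gap: 0.0625
```

Call:
servo_tool --pt "0 -0.004 0 0 0 0 0.5" --pt "0 -0.004 0 0 0 0 0.5" --pt "0 -0.004 0 0 -8 0 0.5" --pt "0 -0.004 0 0 -16 0 0.5" --pt "0 -0.004 0 0 -24 0 0.5" --pt "0 -0.004 0 0 -32 0 0.5" --pt "0 -0.004 0 0 -40 0 0.5" --pt "0 -0.004 0 0 -48 0 0.5" --pt "0 -0.004 0 0 -56 0 0.5" --pt "0 -0.004 0 0 -65 0 0.5"

```text
clock: 19.15
tool_pos: [0.5085, 0.3241, 0.1226]
ee_rot: [0.003, 0.707, -0.707, -0.002]
ft_force: [0.9, 0.2, -1.1]
finger_gap: 0.0624
```

```bash
python3 - <<'E'
from h import *
s=bot.get_state(); print(s["ft_force"],s["torque"],s["finger_gap"])
go([.508,.324,.122],qdown(-3.1416))
cal,im=shot("scene"); cv2.imwrite("pics/s8.png",cv2.resize(im[200:350,320:470],None,fx=4,fy=4,interpolation=2))
E
```

```text
[ 0.9217  0.1915 -1.144 ] [ 0.2491 -0.4454 -0.0156] 0.06237761760140098
shift [0.0005 0.0006 0.0001] turn [ 0.  -0.4 -0. ] clock 19.15
```

View pics/s8.png

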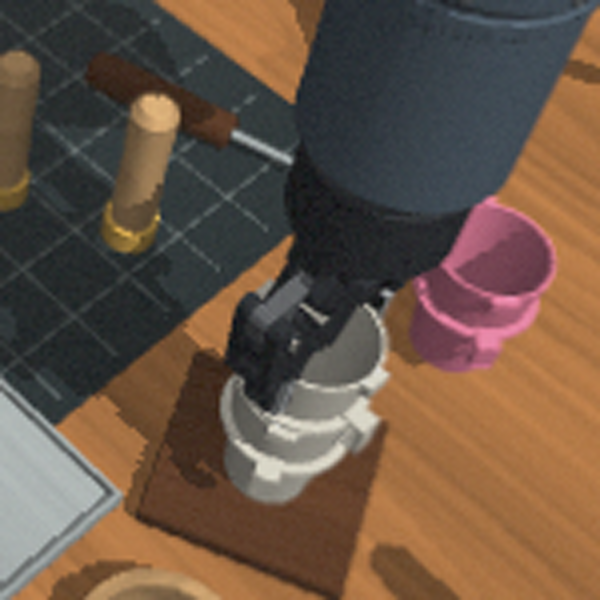

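Call:
servo_tool --pt "0 -0.02 0 0 0 0 0.5" --pt "0 -0.05 0 0 0 0 0.5" --pt "0 -0.085 0 0 0 0 0.5" --pt "-0.03 -0.1 0.02 0 0 0 0.5" --pt "-0.07 -0.1 0.05 0 0 0 0.5" --pt "-0.11 -0.1 0.08 0 0 0 0.5" --pt "-0.133 -0.07 0.103 0 0 0 0.5" --pt "-0.133 -0.03 0.103 0 0 0 0.5" --pt "-0.133 0.01 0.103 0 0 0 0.5" --pt "-0.133 0.03 0.103 0 0 0 0.5"

```text
clock: 20.2
tool_pos: [0.6375, 0.2177, 0.0874]
ee_rot: [-0.003, -0.706, 0.708, 0.009]
ft_force: [-0.2, 0.0, -0.7]
finger_gap: 0.062
```

```bash
python3 - <<'E'
from h import *
s=bot.get_state(); print(s["ft_force"],s["finger_gap"]);go([.6415,.221,.073],qdown(-3.1416))
E
```

```text
[-0.1992  0.0058 -0.7204] 0.06198639864178707
shift [-0.0041  0.0144 -0.0034] turn [-0.2 -1.   0.4] clock 20.2
```

Call:
servo_tool --pt "-0.002 0.008 -0.003 0 0 0 0.5" --pt "-0.002 0.013 -0.003 0 0 0 0.5" --pt "-0.002 0.016 -0.003 0 0 0 0.5" --pt "-0.002 0.018 -0.003 0 0 0 0.5" --pt "-0.002 0.019 -0.003 0 0 0 0.5" --pt "-0.002 0.019 -0.003 0 0 0 0.5"

```text
clock: 20.8
tool_pos: [0.6421, 0.2223, 0.0743]
ee_rot: [0.005, 0.707, -0.707, -0.004]
ft_force: [0.2, 0.4, -0.8]
finger_gap: 0.062
```

Call:
servo_tool --pt "0 0.002 0 0 0 0 0.5" --pt "0 0.003 0 0 0 0 0.5" --pt "0 0.004 0 0 0 0 0.5" --pt "0 0.004 0 0 0 0 0.5"

```text
clock: 21.2
tool_pos: [0.6426, 0.2223, 0.0736]
ee_rot: [0.005, 0.707, -0.707, -0.003]
ft_force: [-5.5, -1.5, 15.2]
finger_gap: 0.0622
```

Call:
servo_tool --pt "0 -0.003 0 0 0 0 0.5" --pt "0 -0.003 0 0 0 0 1" --pt "0 -0.003 0 0 0 0 1" --pt "0 -0.003 0 0 0 0 1" --pt "0 -0.02 0 0 0 0 1" --pt "0 -0.06 0 0 0 0 1" --pt "0 -0.11 0 0 0 0 1" --pt "0 -0.14 0 0 0 0 1"

```text
clock: 22.0
tool_pos: [0.643, 0.2221, 0.2137]
ee_rot: [0.006, 0.707, -0.707, -0.003]
ft_force: [0.4, 0.4, 0.9]
finger_gap: 0.0854
```

```bash
python3 - <<'E'
from h import *
for n in ("top","scene"):
  cal,im=shot(n,n+"9.png"); print(n,find(n,cal,"cup_top",6)); print(find(n,cal,"handle1",6))
E
```

```text
top [(array([0.6391, 0.0236, 0.002 ]), 0.8)]
[(array([ 0.4432,  0.1677, -0.0001]), 0.74), (array([ 0.4742,  0.0264, -0.0036]), 0.7), (array([0.4818, 0.0932, 0.0005]), 0.62), (array([ 0.3423, -0.1325, -0.0019]), 0.55)]
scene [(array([0.6422, 0.0178, 0.0019]), 0.89)]
[(array([0.4473, 0.1672, 0.0004]), 0.71), (array([ 0.4806,  0.0975, -0.006 ]), 0.56)]
```

View pics/scene9.png

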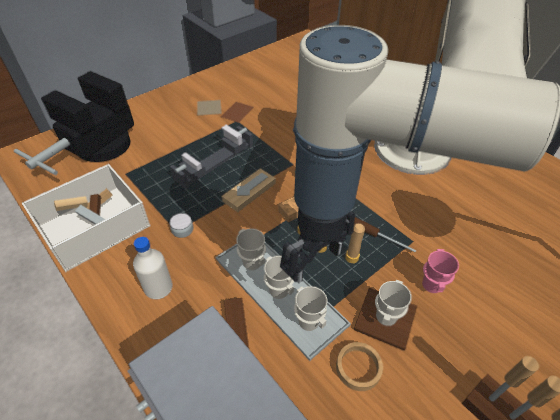

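View pics/top9.png

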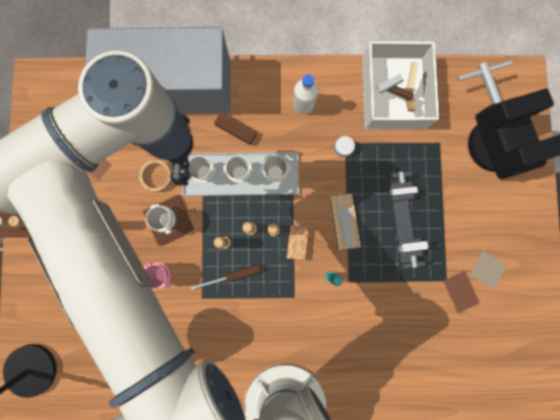

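```bash
python3 - <<'E'
from h import *
go([.446,.166,.22],qdown(-3.1416))
E
```

```text
shift [ 0.1946 -0.0115  0.0585] turn [-0.1 -0.7  0.1] clock 22.3
```

Call:
servo_tool --pt "0.045 -0.011 0.01 0 0 0 1" --pt "0.09 -0.011 0.025 0 0 0 1" --pt "0.135 -0.011 0.04 0 0 0 1" --pt "0.175 -0.011 0.055 0 0 0 1" --pt "0.195 -0.011 0.0585 0 -0.7 0 1" --pt "0.195 -0.011 0.0585 0 -0.7 0 1" --pt "0.195 -0.011 0.0585 0 -0.7 0 1"

```text
clock: 23.0
tool_pos: [0.4459, 0.166, 0.2201]
ee_rot: [0.0, -0.707, 0.707, 0.0]
ft_force: [1.2, 0.0, 0.0]
finger_gap: 0.0853
```

```bash
python3 - <<'E'
from h import *
cal,im=shot("wrist","w5.png"); print(find("wrist",cal,"handle1",6))
go([.446,.166,.102],qdown(-3.1416))
print(w2px(cal,[[.446,.166,.12],[.446,.166,0],[.4813,.0935,.12],[.476,.0263,.12]]))
E
```

```text
[(array([0.4437, 0.1614, 0.0018]), 0.92), (array([ 0.4866,  0.0936, -0.006 ]), 0.82), (array([0.4782, 0.0281, 0.0005]), 0.59)]
shift [0.0005 0.1179 0.0001] turn [-0.1 -0.   0.1] clock 23.1
[[279.7665 218.9449]
 [280.2581 184.0828]
 [229.9553 122.7764]
 [233.6858  18.0118]]
```

View pics/w5.png

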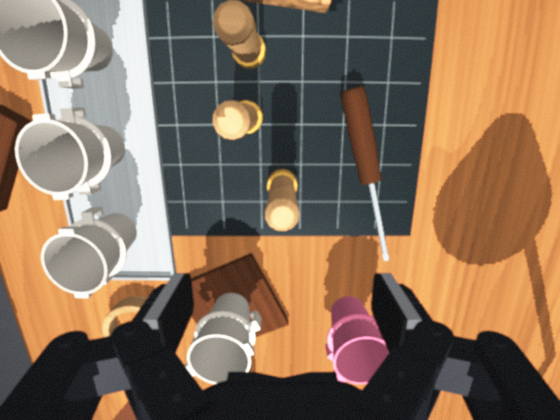

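Call:
servo_tool --pt "0.0015 0.03 0.003 0 0 0 1" --pt "0.0015 0.07 0.003 0 0 0 1" --pt "0.0015 0.1 0.003 0 0 0 1" --pt "0.0015 0.117 0.003 0 0 0 1" --pt "0.0015 0.117 0.003 0 0 0 1" --pt "0.0015 0.117 0.003 0 0 0 0.1" --pt "0.0015 0.117 0.003 0 0 0 0.1" --pt "0.0015 0.117 0.003 0 0 0 0.1" --pt "0.0015 0.117 0.003 0 0 0 0.1" --pt "0.0015 0.117 0.003 0 0 0 0.1" --grip_force 60

```text
clock: 24.1
tool_pos: [0.4455, 0.1635, 0.1046]
ee_rot: [0.001, 0.707, -0.707, 0.001]
ft_force: [0.6, -0.1, 4.5]
finger_gap: 0.0265
```

Call:
servo_tool --pt "0 0 0 0 0 0 0.1" --pt "0 0 0 0 0 0 0.1" --pt "0 0 0 0 0 0 0.1" --pt "0 -0.02 0 0 0 0 0.1" --pt "0 -0.06 0 0 0 0 0.1" --pt "0 -0.1 0 0 0 0 0.1" --pt "0 -0.12 0 0 0 0 0.1" --pt "0 -0.12 0 0 0 0 0.1"

```text
clock: 24.9
tool_pos: [0.4458, 0.1638, 0.2264]
ee_rot: [0.002, 0.708, -0.706, 0.002]
ft_force: [-0.1, 0.8, -1.4]
finger_gap: 0.0261
```

```bash
python3 - <<'E'
from h import *
s=bot.get_state(); print(s["ft_force"],s["finger_gap"])
cal,im=shot("wrist","w6.png"); cal,im=shot("scene"); cv2.imwrite("pics/s10.png",cv2.resize(im[170:330,230:430],None,fx=3,fy=3,interpolation=2))
go([.6425,.222,.24],qdown(-3.1416))
E
```

```text
[-0.1491  0.7912 -1.4439] 0.02614760025595391
shift [-0.1985 -0.0177 -0.059 ] turn [ 0.  -0.   0.1] clock 25.0
```

View pics/s10.png

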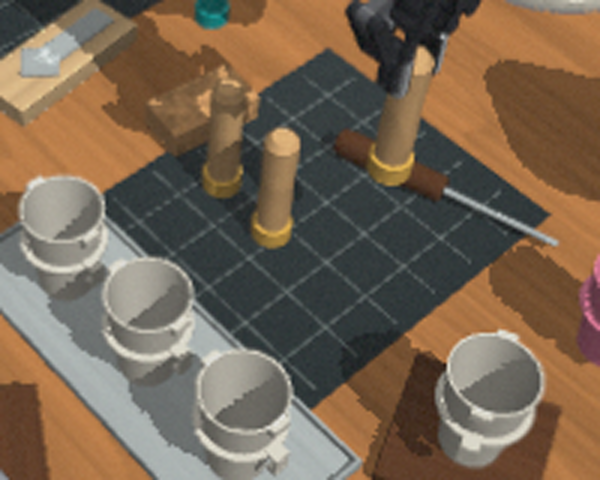

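View pics/w6.png

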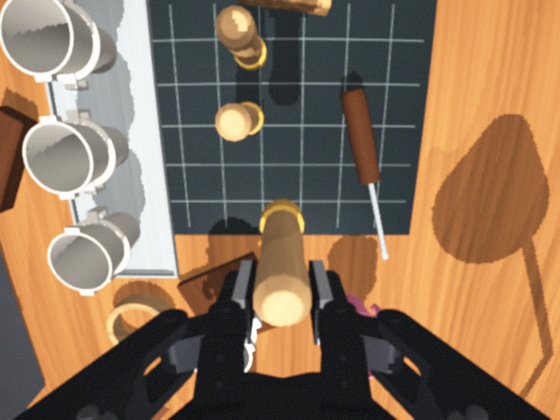

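Call:
servo_tool --pt "-0.03 -0.01 -0.01 0 0 0 0.1" --pt "-0.07 -0.015 -0.02 0 0 0 0.1" --pt "-0.11 -0.015 -0.035 0 0 0 0.1" --pt "-0.15 -0.015 -0.05 0 0 0 0.1" --pt "-0.18 -0.015 -0.0585 0 0 0 0.1" --pt "-0.194 -0.015 -0.0585 0 0 0 0.1" --pt "-0.198 -0.015 -0.0585 0 0 0 0.1" --pt "-0.198 -0.015 -0.0585 0 0 0 0.1" --pt "-0.198 -0.015 -0.0585 0 0 0 0.1" --pt "-0.198 -0.015 -0.0585 0 0 0 0.1"

```text
clock: 26.0
tool_pos: [0.642, 0.2215, 0.2391]
ee_rot: [0.0, 0.707, -0.707, 0.0]
ft_force: [0.0, 0.1, -2.0]
finger_gap: 0.0265
```

```bash
python3 - <<'E'
from h import *
s=bot.get_state(); print(s["ft_force"],s["finger_gap"])
cal,im=shot("wrist","w7.png"); 
cal,im=shot("scene"); cv2.imwrite("pics/s11.png",cv2.resize(im[190:370,230:400],None,fx=3,fy=3,interpolation=2))
go([.6425,.222,.11],qdown(-3.1416))
E
```

```text
[ 0.0105  0.1132 -2.0315] 0.026549677660306623
shift [-0.0003  0.1293 -0.0003] turn [ 0.  0. -0.] clock 26.1
```

View pics/s11.png

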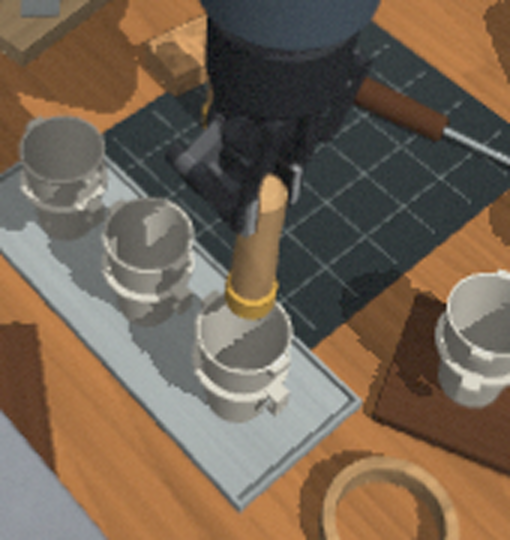

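View pics/w7.png

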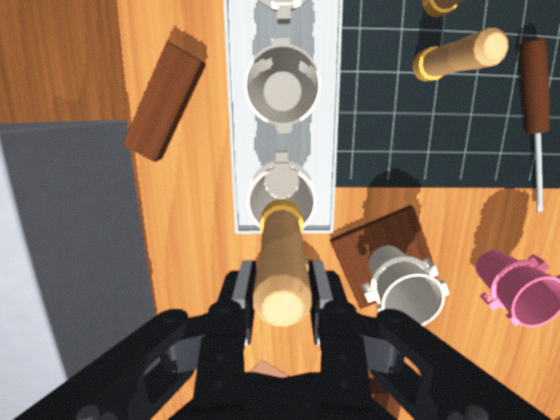

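Call:
servo_tool --pt "0 0.02 0 0 0 0 0.1" --pt "0 0.045 0 0 0 0 0.1" --pt "0 0.07 0 0 0 0 0.1" --pt "0 0.095 0 0 0 0 0.1" --pt "0 0.11 0 0 0 0 0.1" --pt "0 0.12 0 0 0 0 0.1" --pt "0 0.124 0 0 0 0 0.1" --pt "0 0.126 0 0 0 0 0.1" --pt "0 0.126 0 0 0 0 0.1"

```text
clock: 27.0
tool_pos: [0.643, 0.2217, 0.1134]
ee_rot: [0.0, 0.707, -0.707, 0.0]
ft_force: [-0.5, 0.1, -0.7]
finger_gap: 0.0261
```

Call:
servo_tool --pt "0 0.002 0 0 0 0 0.1" --pt "0 0.002 0 0 0 0 0.1" --pt "0 0.002 0 0 0 0 0.7" --pt "0 0.002 0 0 0 0 0.7" --pt "0 0.002 0 0 0 0 0.7" --pt "0 -0.03 0 0 0 0 0.9" --pt "0 -0.08 0 0 0 0 1" --pt "0 -0.12 0 0 0 0 1" --pt "0.02 -0.13 0 0 0 0 1" --pt "0.06 -0.13 0.03 0 0 0 1"

```text
clock: 28.0
tool_pos: [0.5843, 0.1938, 0.2434]
ee_rot: [0.001, 0.708, -0.706, 0.002]
ft_force: [1.0, 0.0, 0.5]
finger_gap: 0.0856
```

```bash
python3 - <<'E'
from h import *
s=bot.get_state(); print(s["ft_force"],s["finger_gap"])
cal,im=shot("scene"); cv2.imwrite("pics/s12.png",cv2.resize(im[190:370,230:400],None,fx=3,fy=3,interpolation=2))
go([.479,.0915,.22],qdown(-3.1416))
E
```

```text
[0.9646 0.0103 0.4577] 0.08557237546040702
shift [0.0951 0.0219 0.0945] turn [-0.3 -0.   0.5] clock 28.05
```

View pics/s12.png

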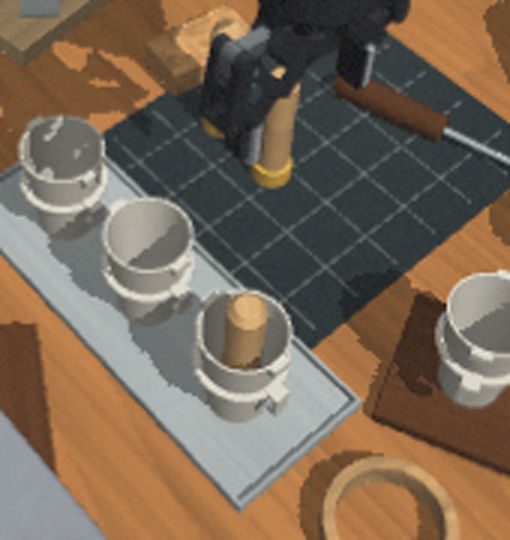

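First handle stands in its cup. Second handle next.

Call:
servo_tool --pt "0.04 0.0 0.04 0 0 0 1" --pt "0.08 0.0 0.08 0 0 0 1" --pt "0.095 0.02 0.0945 0 0 0 1" --pt "0.095 0.022 0.0945 0 0 0 1" --pt "0.095 0.022 0.0945 0 0 0 1" --pt "0.095 0.022 0.0945 0 0 0 1"

```text
clock: 28.65
tool_pos: [0.4888, 0.0977, 0.2215]
ee_rot: [0.001, 0.707, -0.707, 0.001]
ft_force: [0.2, 0.0, -0.1]
finger_gap: 0.0853
```

```bash
python3 - <<'E'
from h import *
cal,im=shot("wrist","w8.png"); print(find("wrist",cal,"handle1",6))
go([.479,.0915,.104],qdown(-3.1416))
print(w2px(cal,[[.479,.0915,.12],[.4745,.028,.12]]))
E
```

```text
[(array([ 0.4865,  0.0931, -0.0027]), 0.94), (array([ 0.4784,  0.0297, -0.0006]), 0.79)]
shift [0.01   0.1171 0.0065] turn [ 0.   0.  -0.1] clock 28.75
[[292.792  210.714 ]
 [299.9792 126.4429]]
```

View pics/w8.png

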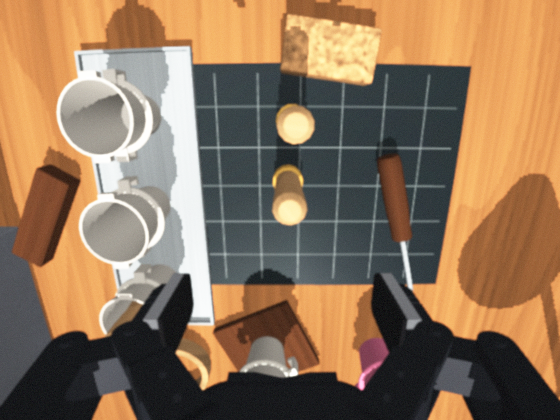

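Call:
servo_tool --pt "0.008 0.03 0.0072 0 0 0 1" --pt "0.008 0.07 0.0072 0 0 0 1" --pt "0.008 0.1 0.0072 0 0 0 1" --pt "0.008 0.116 0.0072 0 0 0 1" --pt "0.008 0.117 0.0072 0 0 0 1" --pt "0.008 0.117 0.0072 0 0 0 0.1" --pt "0.008 0.117 0.0072 0 0 0 0.1" --pt "0.008 0.117 0.0072 0 0 0 0.1" --pt "0.008 0.117 0.0072 0 0 0 0.1" --pt "0.008 0.117 0.0072 0 0 0 0.1"

```text
clock: 29.75
tool_pos: [0.4807, 0.0902, 0.1047]
ee_rot: [0.001, 0.707, -0.707, 0.001]
ft_force: [-0.4, -0.7, 3.6]
finger_gap: 0.0261
```

Call:
servo_tool --pt "0 0 0 0 0 0 0.1" --pt "0 0 0 0 0 0 0.1" --pt "0 0 0 0 0 0 0.1" --pt "0 -0.02 0 0 0 0 0.1" --pt "0 -0.06 0 0 0 0 0.1" --pt "0 -0.1 0 0 0 0 0.1" --pt "0 -0.13 0 0 0 0 0.1" --pt "0 -0.13 0 0 0 0 0.1"

```text
clock: 30.55
tool_pos: [0.4812, 0.0903, 0.2375]
ee_rot: [0.002, 0.708, -0.706, 0.002]
ft_force: [0.1, 0.3, -1.4]
finger_gap: 0.0263
```

```bash
python3 - <<'E'
from h import *
s=bot.get_state(); print(s["ft_force"],s["finger_gap"])
cal,im=shot("wrist","w9.png"); 
go([.642,.1215,.24],qdown(-3.1416))
E
```

```text
[ 0.119   0.294  -1.3992] 0.026264612224264176
shift [-0.162  -0.0048 -0.0313] turn [ 0.1 -0.  -0.1] clock 30.6
```

View pics/w9.png

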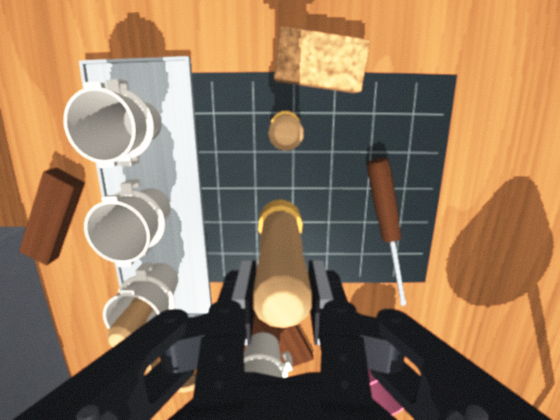

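Call:
servo_tool --pt "-0.03 -0.004 -0.01 0 0 0 0.1" --pt "-0.07 -0.004 -0.02 0 0 0 0.1" --pt "-0.11 -0.004 -0.031 0 0 0 0.1" --pt "-0.14 -0.004 -0.031 0 0 0 0.1" --pt "-0.157 -0.004 -0.031 0 0 0 0.1" --pt "-0.162 -0.004 -0.031 0 0 0 0.1" --pt "-0.162 -0.004 -0.031 0 0 0 0.1" --pt "-0.162 -0.004 -0.031 0 0 0 0.1" --pt "-0.162 -0.004 -0.031 0 0 0 0.1"

```text
clock: 31.5
tool_pos: [0.6408, 0.1209, 0.2379]
ee_rot: [-0.0, 0.707, -0.707, 0.0]
ft_force: [0.3, 0.1, -1.6]
finger_gap: 0.0262
```

```bash
python3 - <<'E'
from h import *
s=bot.get_state(); print(s["ft_force"],s["finger_gap"])
cal,im=shot("wrist"); a=im[150:340,180:380]
cal,im=shot("scene"); b=im[190:370,230:400]
f=lambda q:cv2.resize(q,(400,400)); cv2.imwrite("pics/s13.png",np.hstack([f(a),f(b)]))
go([.642,.1215,.1115],qdown(-3.1416))
E
```

```text
[ 0.3256  0.1211 -1.6467] 0.026167393874726996
shift [-0.0009  0.1267 -0.0005] turn [ 0.  0. -0.] clock 31.6
```

View pics/s13.png

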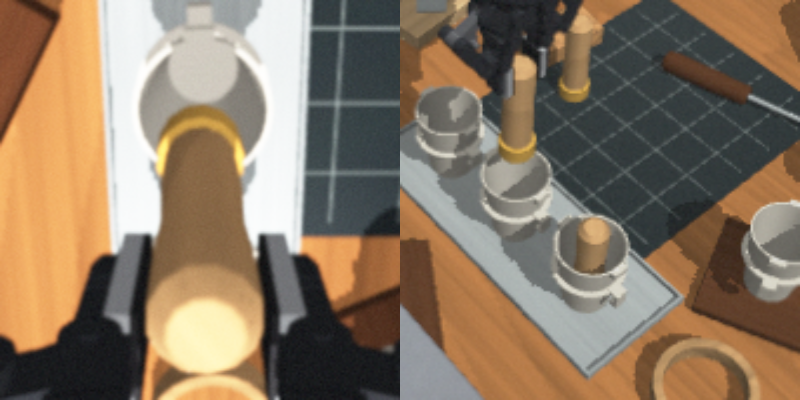

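Call:
servo_tool --pt "-0.001 0.02 0 0 0 0 0.1" --pt "-0.001 0.045 0 0 0 0 0.1" --pt "-0.001 0.07 0 0 0 0 0.1" --pt "-0.001 0.095 0 0 0 0 0.1" --pt "-0.001 0.11 0 0 0 0 0.1" --pt "-0.001 0.12 0 0 0 0 0.1" --pt "-0.001 0.124 0 0 0 0 0.1" --pt "-0.001 0.126 0 0 0 0 0.1" --pt "-0.001 0.126 0 0 0 0 0.1"

```text
clock: 32.5
tool_pos: [0.643, 0.121, 0.1124]
ee_rot: [0.001, 0.707, -0.707, 0.0]
ft_force: [1.2, 0.2, -1.5]
finger_gap: 0.0262
```

Call:
servo_tool --pt "0 0.0015 0 0 0 0 0.1" --pt "0 0.0015 0 0 0 0 0.1" --pt "0 0.0015 0 0 0 0 0.7" --pt "0 0.0015 0 0 0 0 0.7" --pt "0 0.0015 0 0 0 0 0.7" --pt "0 -0.03 0 0 0 0 0.9" --pt "0 -0.08 0 0 0 0 1" --pt "0 -0.12 0 0 0 0 1" --pt "0.02 -0.13 0 0 0 0 1" --pt "0.06 -0.13 0.03 0 0 0 1"

```text
clock: 33.5
tool_pos: [0.5844, 0.0929, 0.2427]
ee_rot: [0.001, 0.708, -0.707, 0.002]
ft_force: [0.8, -0.6, -0.2]
finger_gap: 0.0854
```

```bash
python3 - <<'E'
from h import *
s=bot.get_state(); print(s["ft_force"],s["finger_gap"])
cal,im=shot("scene"); cv2.imwrite("pics/s14.png",cv2.resize(im[190:370,230:400],None,fx=3,fy=3,interpolation=2))
go([.478,.0268,.22],qdown(-3.1416))
E
```

```text
[ 0.8095 -0.5577 -0.2071] 0.0854411054875162
shift [0.0967 0.0214 0.0596] turn [-0.1 -0.   0.4] clock 33.55
```

View pics/s14.png

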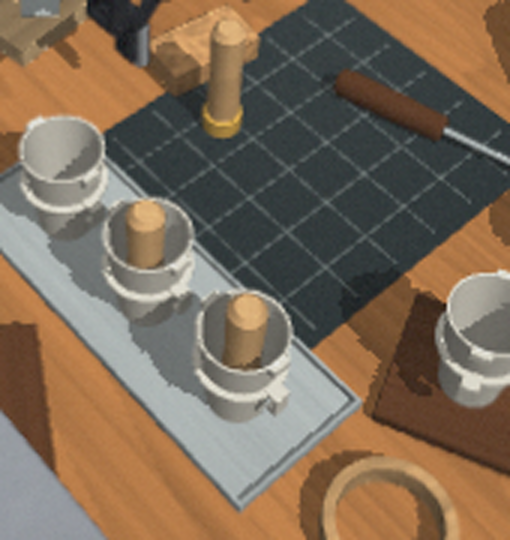

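Call:
servo_tool --pt "0.04 0.0 0.02 0 0 0 1" --pt "0.07 0.0 0.04 0 0 0 1" --pt "0.088 0.015 0.053 0 0 0 1" --pt "0.097 0.02 0.06 0 0 0 1" --pt "0.097 0.02 0.06 0 0 0 1" --pt "0.097 0.02 0.06 0 0 0 1"

```text
clock: 34.15
tool_pos: [0.4861, 0.0309, 0.2222]
ee_rot: [0.001, 0.707, -0.707, 0.0]
ft_force: [0.8, 0.8, -0.3]
finger_gap: 0.0853
```

```bash
python3 - <<'E'
from h import *
cal,im=shot("wrist","w10.png"); print(find("wrist",cal,"handle1",6))
go([.478,.0268,.104],qdown(-3.1416))
print(w2px(cal,[[.478,.0268,.12]]))
cv2.imwrite("pics/w10.png",cv2.resize(im[130:290,190:370],None,fx=3,fy=3,interpolation=2))
E
```

```text
[(array([0.4783, 0.029 , 0.001 ]), 0.62), (array([ 0.3451, -0.1273, -0.0014]), 0.62), (array([ 0.4414, -0.0356,  0.0006]), 0.32)]
shift [0.0085 0.118  0.0045] turn [ 0. -0. -0.] clock 34.25
[[290.4185 212.9904]]
```

View pics/w10.png

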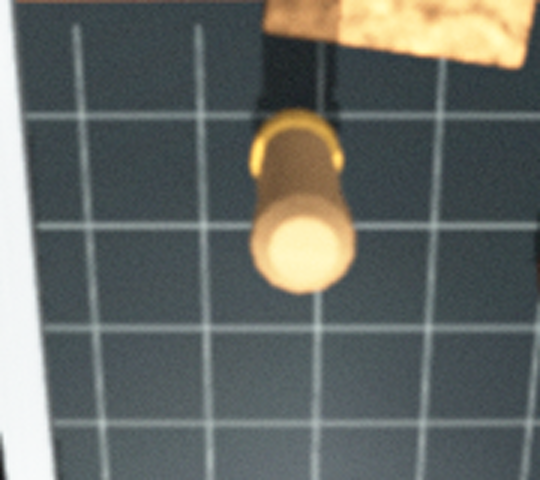

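Call:
servo_tool --pt "0.0085 0.03 0.004 0 0 0 1" --pt "0.0085 0.07 0.004 0 0 0 1" --pt "0.0085 0.1 0.004 0 0 0 1" --pt "0.0085 0.116 0.004 0 0 0 1" --pt "0.0085 0.118 0.004 0 0 0 1" --pt "0.0085 0.118 0.004 0 0 0 0.1" --pt "0.0085 0.118 0.004 0 0 0 0.1" --pt "0.0085 0.118 0.004 0 0 0 0.1" --pt "0.0085 0.118 0.004 0 0 0 0.1" --pt "0.0085 0.118 0.004 0 0 0 0.1"

```text
clock: 35.25
tool_pos: [0.4781, 0.027, 0.1047]
ee_rot: [0.001, 0.707, -0.707, 0.001]
ft_force: [0.5, 0.3, 3.5]
finger_gap: 0.0262
```

Call:
servo_tool --pt "0 0 0 0 0 0 0.1" --pt "0 0 0 0 0 0 0.1" --pt "0 0 0 0 0 0 0.1" --pt "0 -0.02 0 0 0 0 0.1" --pt "0 -0.06 0 0 0 0 0.1" --pt "0 -0.1 0 0 0 0 0.1" --pt "0 -0.13 0 0 0 0 0.1" --pt "0 -0.13 0 0 0 0 0.1"

```text
clock: 36.05
tool_pos: [0.479, 0.0271, 0.2377]
ee_rot: [0.003, 0.708, -0.706, 0.003]
ft_force: [0.1, 1.7, -1.3]
finger_gap: 0.026
```

```bash
python3 - <<'E'
from h import *
s=bot.get_state(); print(s["ft_force"],s["finger_gap"])
cal,im=shot("wrist","w11.png"); 
go([.641,.0205,.24],qdown(-3.1416))
E
```

```text
[ 0.0515  1.7486 -1.2669] 0.025995465459471907
shift [-0.1633 -0.0046  0.0067] turn [ 0.1 -0.  -0.2] clock 36.1
```

View pics/w11.png

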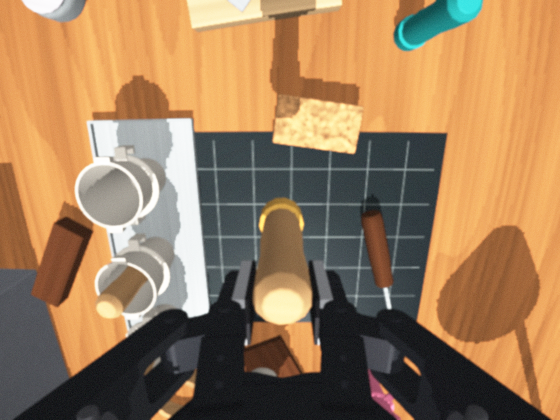

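Call:
servo_tool --pt "-0.03 -0.004 0.003 0 0 0 0.1" --pt "-0.07 -0.004 0.0065 0 0 0 0.1" --pt "-0.11 -0.004 0.0065 0 0 0 0.1" --pt "-0.14 -0.004 0.0065 0 0 0 0.1" --pt "-0.157 -0.004 0.0065 0 0 0 0.1" --pt "-0.163 -0.004 0.0065 0 0 0 0.1" --pt "-0.163 -0.004 0.0065 0 0 0 0.1" --pt "-0.163 -0.004 0.0065 0 0 0 0.1" --pt "-0.163 -0.004 0.0065 0 0 0 0.1"

```text
clock: 37.0
tool_pos: [0.6393, 0.0204, 0.238]
ee_rot: [0.0, 0.707, -0.707, 0.0]
ft_force: [0.7, -0.1, -1.3]
finger_gap: 0.0264
```

```bash
python3 - <<'E'
from h import *
s=bot.get_state(); print(s["ft_force"],s["finger_gap"])
cal,im=shot("wrist"); a=im[150:340,180:380]
cal,im=shot("scene"); b=im[190:370,230:400]
f=lambda q:cv2.resize(q,(400,400)); cv2.imwrite("pics/s15.png",np.hstack([f(a),f(b)]))
go([.6415,.0205,.1115],qdown(-3.1416))
E
```

```text
[ 0.7496 -0.1152 -1.2536] 0.02642637857004019
shift [-0.0019  0.1268 -0.    ] turn [ 0.  0. -0.] clock 37.1
```

View pics/s15.png

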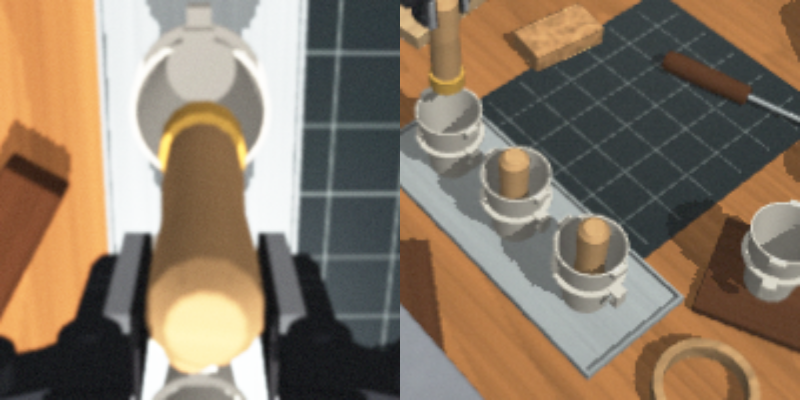

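Call:
servo_tool --pt "-0.0005 0.02 0 0 0 0 0.1" --pt "-0.0005 0.045 0 0 0 0 0.1" --pt "-0.0005 0.07 0 0 0 0 0.1" --pt "-0.0005 0.095 0 0 0 0 0.1" --pt "-0.0005 0.11 0 0 0 0 0.1" --pt "-0.0005 0.12 0 0 0 0 0.1" --pt "-0.0005 0.124 0 0 0 0 0.1" --pt "-0.0005 0.1265 0 0 0 0 0.1" --pt "-0.0005 0.1265 0 0 0 0 0.1"

```text
clock: 38.0
tool_pos: [0.641, 0.0204, 0.1118]
ee_rot: [0.0, 0.707, -0.707, 0.0]
ft_force: [0.4, 0.4, -2.1]
finger_gap: 0.0267
```

Call:
servo_tool --pt "0 0.001 0 0 0 0 0.1" --pt "0 0.001 0 0 0 0 0.1" --pt "0 0.001 0 0 0 0 0.7" --pt "0 0.001 0 0 0 0 0.7" --pt "0 0.001 0 0 0 0 0.7" --pt "0 -0.03 0 0 0 0 0.9" --pt "0 -0.08 0 0 0 0 1" --pt "0 -0.12 0 0 0 0 1" --pt "0.04 -0.16 0 0 0 0 1" --pt "0.08 -0.18 0 0 0 0 1"

```text
clock: 39.0
tool_pos: [0.562, 0.0203, 0.2925]
ee_rot: [-0.001, -0.707, 0.707, -0.001]
ft_force: [-0.2, 0.3, 0.4]
finger_gap: 0.0857
```

```bash
python3 - <<'E'
from h import *
s=bot.get_state(); print(s["ft_force"],s["joints"])
for n in ("scene","top"):
  cal,im=shot(n,n+"16.png")
  print(n,"board",find(n,cal,"board"),"vice",find(n,cal,"vice"),"lip",find(n,cal,"lip"))
  for t in ["board","vice"]:
    m=bot.cut_out(n,t)[0]["pixels"].astype(np.uint8)
    c=max(cv2.findContours(m,0,2)[0],key=cv2.contourArea); q=cv2.boxPoints(cv2.minAreaRect(c))
    w=px2w(cal,q,.022 if t=="board" else .05); L=[w[1]-w[0],w[2]-w[1]]; d=max(L,key=np.linalg.norm); print(t,[np.linalg.norm(l) for l in L],np.arctan2(d[1],d[0]),w.mean(0))
E
```

```text
[-0.1814  0.2804  0.3556] [ 0.3148  0.2705  0.2542  0.0009 -1.5522 -0.3156]
scene board [(array([ 0.4607, -0.154 , -0.0007]), 0.69)] vice [(array([ 0.5025, -0.3419,  0.0011]), 0.84), (array([0.6432, 0.0171, 0.004 ]), 0.33), (array([ 0.5079,  0.3228, -0.0024]), 0.27)] lip [(array([ 0.4367, -0.3471,  0.0738]), 0.51)]
board [np.float64(0.18042215118290333), np.float64(0.08798193345122246)] -3.012466584825878 [ 0.4679 -0.1463  0.022 ]
vice [np.float64(0.2809731865643323), np.float64(0.1323769511431034)] -2.918932345250348 [ 0.5187 -0.3252  0.05  ]
top board [(array([ 0.4593, -0.1518, -0.0012]), 0.59)] vice [(array([ 0.5049, -0.3363, -0.    ]), 0.72)] lip [(array([ 0.4369, -0.3429,  0.0687]), 0.48)]
board [np.float64(0.0649916608908179), np.float64(0.15095264236511347)] -3.0135078285523242 [ 0.4614 -0.1529  0.022 ]
vice [np.float64(0.08567833810414534), np.float64(0.2594986781302087)] -3.046003349161159 [ 0.5036 -0.3372  0.05  ]
```

View pics/scene16.png

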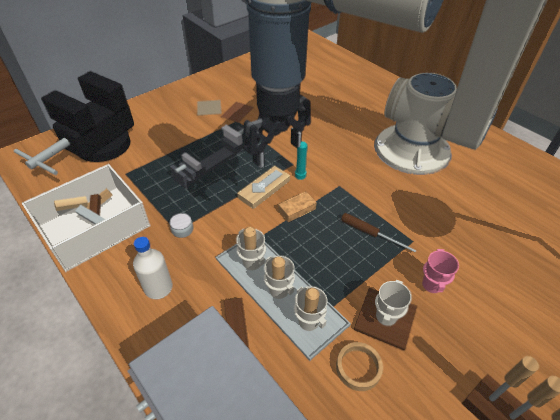

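View pics/top16.png

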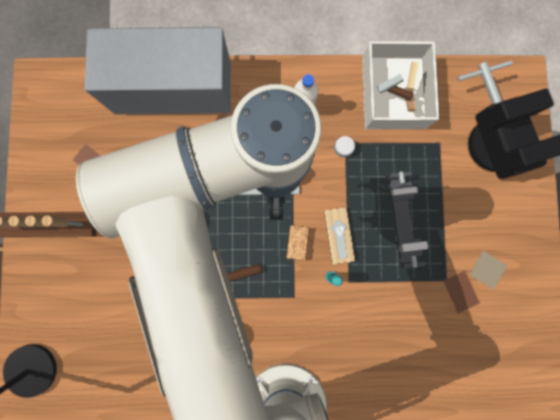

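```bash
python3 - <<'E'
from h import *
go([.460,-.153,.18],qdown(-1.443))
E
```

```text
shift [0.1015 0.1099 0.1733] turn [  0.1 -97.4   0.1] clock 39.6
```

Call:
servo_tool --pt "0.015 0 0.025 0 -8 0 1" --pt "0.03 0.0 0.05 0 -16 0 1" --pt "0.045 0.0 0.08 0 -24 0 1" --pt "0.06 0.01 0.11 0 -32 0 1" --pt "0.075 0.02 0.14 0 -40 0 1" --pt "0.09 0.03 0.165 0 -48 0 1" --pt "0.101 0.04 0.173 0 -56 0 1" --pt "0.101 0.06 0.173 0 -64 0 1" --pt "0.101 0.08 0.173 0 -72 0 1" --pt "0.101 0.1 0.173 0 -80 0 1"

```text
clock: 40.6
tool_pos: [0.4605, -0.1529, 0.1898]
ee_rot: [0.456, -0.541, 0.541, -0.456]
ft_force: [0.2, 0.5, 0.0]
finger_gap: 0.0853
```

```bash
python3 - <<'E'
from h import *
go([.460,-.153,.18],qdown(-1.443))
E
```

```text
shift [ 0.0002  0.0098 -0.0004] turn [ -0. -17.  -0.] clock 40.6
```

Call:
servo_tool --pt "0 0.01 0 0 -8 0 1" --pt "0 0.01 0 0 -16 0 1" --pt "0 0.01 0 0 -17 0 1" --pt "0 0.01 0 0 -17 0 1"

```text
clock: 41.0
tool_pos: [0.4608, -0.1527, 0.1807]
ee_rot: [-0.529, 0.469, -0.469, 0.529]
ft_force: [-0.4, -0.3, 0.9]
finger_gap: 0.0856
```

```bash
python3 - <<'E'
from h import *
cal,im=shot("wrist","w20.png"); print(bot.get_state()["tool_pos"],find("wrist",cal,"board"),find("wrist",cal,"vice"),find("wrist",cal,"lip"))
m=bot.cut_out("wrist","board")[0]["pixels"].astype(np.uint8)
c=max(cv2.findContours(m,0,2)[0],key=cv2.contourArea); r=cv2.minAreaRect(c); print(r)
E
```

```text
[ 0.4608 -0.1527  0.1808] [(array([ 0.4616, -0.157 ,  0.0028]), 0.66)] [(array([ 0.5056, -0.3366,  0.0028]), 0.8)] [(array([ 0.4427, -0.3467,  0.0652]), 0.94)]
((283.5, 191.49998474121094), (64.99998474121094, 152.99996948242188), 0.0)
```

View pics/w20.png

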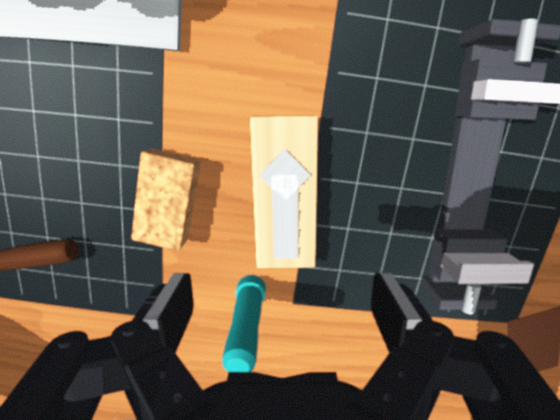

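```bash
python3 - <<'E'
from h import *
cal=bot.calibration("wrist")
b=px2w(cal,[[250,116.5],[318,116.5],[315.5,267],[257.5,268]],.022); print(b,b.mean(0))
d=b[0]+b[1]-b[2]-b[3]; print("yaw",np.arctan2(d[1],d[0]),np.linalg.norm(d)/2)
c=(b.mean(0)); 
im=cv2.imread("pics/w20.png"); cv2.imwrite("pics/w20v.png",cv2.resize(im[0:320,420:560],None,fx=3,fy=3,interpolation=2)[:,:][360:960])
# predicted tip position when TCP at board
go([c[0],c[1],.0135],qdown(np.arctan2(d[1],d[0])-np.pi/2))
E
```

```text
[[ 0.5301 -0.116   0.022 ]
 [ 0.5374 -0.1758  0.022 ]
 [ 0.3899 -0.1964  0.022 ]
 [ 0.3815 -0.1371  0.022 ]] [ 0.4597 -0.1563  0.022 ]
yaw 0.13983617942458582 0.14951123640013989
shift [ 0.0036  0.1673 -0.0014] turn [-0.  -1.1  0. ] clock 41.25
```

View pics/w20v.png

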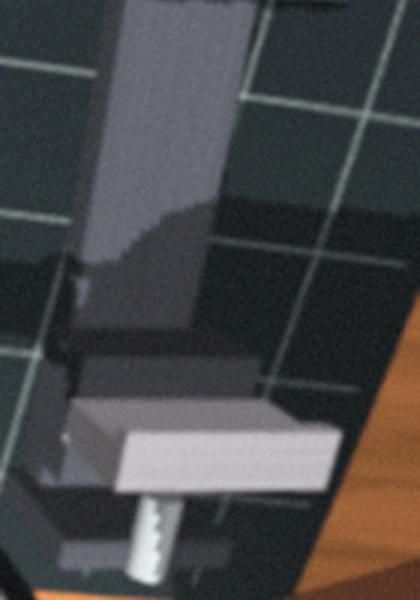

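```bash
python3 - <<'E'
from h import *
cal=bot.calibration("wrist")
a=px2w(cal,[[462.7,263.3],[533.3,263.3],[530,283.3],[457.7,283.3]],.075); print(a)
d=a[1]-a[0]; print(np.arctan2(d[1],d[0])+np.pi/2, np.linalg.norm(d), (a[0]+a[1])/2)
d=a[2]-a[3]; print(np.arctan2(d[1],d[0])+np.pi/2, np.linalg.norm(d), (a[2]+a[3])/2)
E
```

```text
[[ 0.435  -0.3124  0.075 ]
 [ 0.4419 -0.3777  0.075 ]
 [ 0.4222 -0.3825  0.075 ]
 [ 0.4155 -0.314   0.075 ]]
0.10450558952348432 0.06564679695644594 [ 0.4384 -0.345   0.075 ]
0.09792988406250447 0.0688079298670934 [ 0.4188 -0.3483  0.075 ]
```

Call:
servo_tool --pt "0.0036 0.04 -0.0014 0 -1 0 1" --pt "0.0036 0.08 -0.0014 0 -1 0 1" --pt "0.0036 0.12 -0.0014 0 -1 0 1" --pt "0.0036 0.145 -0.0014 0 -1 0 1" --pt "0.0036 0.16 -0.0014 0 -1 0 1" --pt "0.0036 0.167 -0.0014 0 -1 0 1" --pt "0.0036 0.168 -0.0014 0 -1 0 1" --pt "0.0036 0.168 -0.0014 0 -1 0 0.9" --grip_force 80

```text
clock: 42.05
tool_pos: [0.4602, -0.1564, 0.0133]
ee_rot: [-0.533, 0.464, -0.464, 0.534]
ft_force: [0.4, 0.0, 0.7]
finger_gap: 0.0769
```

Call:
servo_tool --pt "0 0 0 0 0 0 0.4" --pt "0 0 0 0 0 0 0.4" --pt "0 0 0 0 0 0 0.4" --pt "0 0 0 0 0 0 0.4" --pt "0 0 0 0 0 0 0.4" --pt "0 0 0 0 0 0 0.4" --pt "0 -0.02 0 0 0 0 0.4" --pt "0 -0.06 0 0 0 0 0.4" --pt "0 -0.1 0 0 0 0 0.4" --pt "0 -0.14 0 0 0 0 0.4"

```text
clock: 43.05
tool_pos: [0.459, -0.1562, 0.1546]
ee_rot: [-0.533, 0.464, -0.464, 0.534]
ft_force: [1.0, 0.1, -3.1]
finger_gap: 0.058
```

```bash
python3 - <<'E'
from h import *
s=bot.get_state(); print(s["ft_force"],s["torque"],s["finger_gap"],s["tool_pos"])
cal,im=shot("wrist"); cal,im2=shot("scene"); 
cv2.imwrite("pics/s21.png",np.hstack([cv2.resize(im,(400,300)),cv2.resize(im2[80:240,150:363],(400,300))]))
E
```

```text
[ 0.9977  0.0805 -3.0717] [-0.0194 -0.2431  0.0577] 0.05801752293523948 [ 0.459  -0.1562  0.1546]
```

View pics/s21.png

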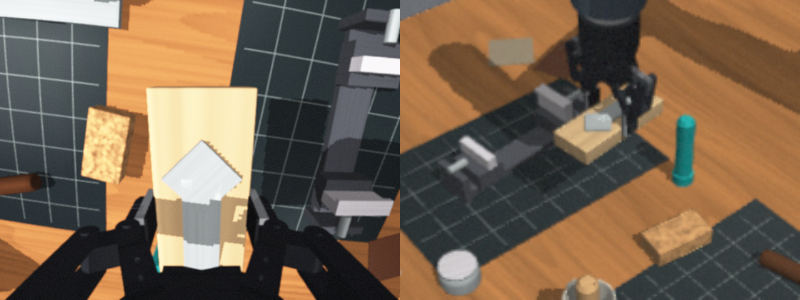

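```bash
cat >> h.py <<'E'
V=np.array([.5035,-.3385]); VY=.10; OFF=.013
def bpose(cx,cz,th,yoff=0.,off=OFF):
    """TCP pose for board low bottom corner at vice (cx,cz), tilt th"""
    ex=np.array([np.cos(VY),np.sin(VY),0]); ey=np.array([-np.sin(VY),np.cos(VY),0]); up=np.array([0,0,1.])
    xb=np.cos(th)*ex+np.sin(th)*up; zb=-np.sin(th)*ex+np.cos(th)*up
    o=np.r_[V,0]+cx*ex+yoff*ey+cz*up+.075*xb+off*zb
    yt=-zb; zt=xb; xt=np.cross(yt,zt)
    return o,R.from_matrix(np.array([xt,yt,zt]).T)
def bstat():
    s=bot.get_state(); c=R.from_quat(s["ee_rot"]); M=c.as_matrix(); xb=M[:,2]; zb=-M[:,1]
    cor=s["tool_pos"]-OFF*zb-.075*xb; ex=np.array([np.cos(VY),np.sin(VY)]); ey=np.array([-ex[1],ex[0]])
    d=cor[:2]-V; F=s["ft_force"]
    print("corner x %.4f y %.4f z %.4f tilt %.3f yaw %.3f"%(d@ex,d@ey,cor[2],np.arcsin(xb[2]),np.arctan2(xb[1],xb[0])),"Fx %.1f Fy %.1f Fz %.1f"%(F[:2]@ex,F[:2]@ey,F[2]),"T",s["torque"],"gap",s["finger_gap"],s["clock"])
E
python3 - <<'E'
from h import *
bstat()
p,r=bpose(-.05,.11,.27); print(p); go(p,r)
E
```

```text
corner x -0.0969 y 0.1815 z 0.1452 tilt 0.012 yaw 0.140 Fx 0.6 Fy 0.2 Fz -1.8 T [ 0.0033 -0.1209  0.0222] gap 0.0575838096561056 43.15
[ 0.5222 -0.3366  0.1425]
shift [0.186  0.0177 0.0333] turn [14.8  2.3 -0.1] clock 43.15
```

Call:
servo_tool --pt "0.03 0 0.005 0 0 0 0.4" --pt "0.07 0 0.01 2 1 0 0.4" --pt "0.11 0 0.02 5 2.3 0 0.4" --pt "0.15 0 0.03 9 2.3 0 0.4" --pt "0.175 0.005 0.033 14.8 2.3 -0.1 0.4" --pt "0.186 0.0177 0.033 14.8 2.3 -0.1 0.4" --pt "0.186 0.0177 0.033 14.8 2.3 -0.1 0.4" --pt "0.186 0.0177 0.033 14.8 2.3 -0.1 0.4" --pt "0.186 0.0177 0.033 14.8 2.3 -0.1 0.4"

```text
clock: 44.05
tool_pos: [0.5184, -0.335, 0.1351]
ee_rot: [-0.452, 0.41, -0.53, 0.588]
ft_force: [-1.0, 0.2, -3.1]
finger_gap: 0.0579
```

```bash
python3 - <<'E'
from h import *
bstat()
cal,im=shot("wrist"); print(find("wrist",cal,"lip"),find("wrist",cal,"vice"))
cal2,im2=shot("scene"); cv2.imwrite("pics/s22.png",np.hstack([cv2.resize(im,(400,300)),cv2.resize(im2[80:240,130:343],(400,300))]))
p,r=bpose(-.05,.046,.27); go(p,r)
E
```

```text
corner x -0.0540 y 0.0021 z 0.1035 tilt 0.258 yaw 0.100 Fx -1.0 Fy 0.3 Fz -3.1 T [-0.0426  0.9001 -0.0283] gap 0.05792002053969359 44.05
[] []
shift [ 0.0019  0.0559 -0.0111] turn [ 0.6 -0.  -0.2] clock 44.25
```

View pics/s22.png

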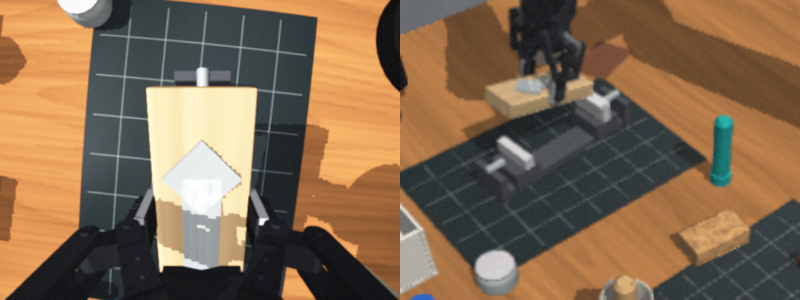

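Call:
servo_tool --pt "0.002 0.015 -0.003 0 0 0 0.4" --pt "0.002 0.03 -0.006 0 0 0 0.4" --pt "0.002 0.045 -0.009 0.6 0 0 0.4" --pt "0.002 0.052 -0.01 0.6 0 0 0.4" --pt "0.002 0.056 -0.011 0.6 0 0 0.4" --pt "0.002 0.056 -0.011 0.6 0 0 0.4" --pt "0.002 0.056 -0.011 0.6 0 0 0.4"

```text
clock: 44.95
tool_pos: [0.5224, -0.3376, 0.0788]
ee_rot: [-0.448, 0.407, -0.533, 0.591]
ft_force: [1.2, 0.1, -2.0]
finger_gap: 0.0583
```

```bash
python3 - <<'E'
from h import *
bstat()
cal2,im2=shot("scene"); cv2.imwrite("pics/s23.png",cv2.resize(im2[90:210,150:310],(800,600),interpolation=2))
p,r=bpose(-.066,.044,.27); go(p,r)
E
```

```text
corner x -0.0499 y -0.0009 z 0.0463 tilt 0.270 yaw 0.099 Fx 1.2 Fy 0.0 Fz -2.0 T [-0.1499  0.8778 -0.0393] gap 0.05833813736152693 44.95
shift [-0.001  -0.002  -0.0161] turn [ 0.  -0.1 -0.1] clock 45.0
```

View pics/s23.png

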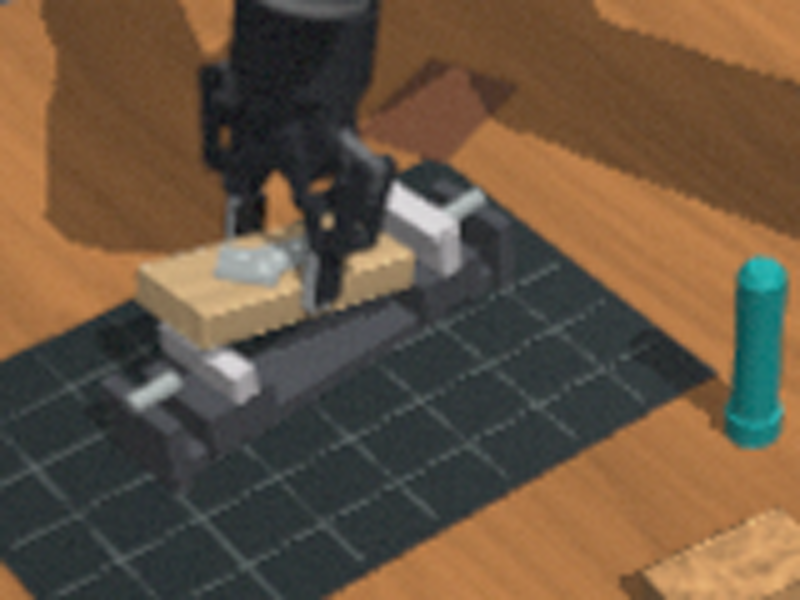

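Call:
servo_tool --pt "-0.001 0 -0.005 0 0 0 0.4" --pt "-0.001 0 -0.01 0 0 0 0.4" --pt "-0.001 -0.002 -0.016 0 0 0 0.4" --pt "-0.001 -0.002 -0.016 0 0 0 0.4" --pt "-0.001 -0.002 -0.016 0 0 0 0.4"

```text
clock: 45.5
tool_pos: [0.5062, -0.3379, 0.0759]
ee_rot: [-0.448, 0.408, -0.533, 0.591]
ft_force: [2.2, 0.3, -3.3]
finger_gap: 0.0582
```

```bash
python3 - <<'E'
from h import *
bstat()
p,r=bpose(-.066,.041,.27); go(p,r)
E
```

```text
corner x -0.0661 y 0.0005 z 0.0434 tilt 0.270 yaw 0.098 Fx 2.2 Fy 0.1 Fz -3.3 T [0.3029 0.2592 0.0647] gap 0.05816728347967129 45.5
shift [ 0.0003  0.0023 -0.0005] turn [ 0.  -0.1 -0.2] clock 45.5
```

Call:
servo_tool --pt "0 0.001 -0.0003 0 0 0 0.4" --pt "0 0.002 -0.0006 0 0 0 0.4" --pt "0 0.003 -0.0008 0 0 0 0.4" --pt "0 0.003 -0.0008 0 0 0 0.4"

```text
clock: 45.9
tool_pos: [0.5065, -0.3383, 0.073]
ee_rot: [-0.448, 0.407, -0.533, 0.591]
ft_force: [2.7, 0.1, -0.1]
finger_gap: 0.0579
```

```bash
python3 - <<'E'
from h import *
bstat()
cal2,im2=shot("scene"); cv2.imwrite("pics/s24.png",cv2.resize(im2[90:210,150:310],(800,600),interpolation=2))
p,r=bpose(-.080,.0405,.27); go(p,r)
E
```

```text
corner x -0.0658 y -0.0001 z 0.0405 tilt 0.270 yaw 0.099 Fx 2.7 Fy -0.1 Fz -0.1 T [-0.1076 -0.0141  0.0511] gap 0.05793904085545503 45.9
shift [-0.0001 -0.0038 -0.0136] turn [ 0.  -0.1 -0.1] clock 45.95
```

View pics/s24.png

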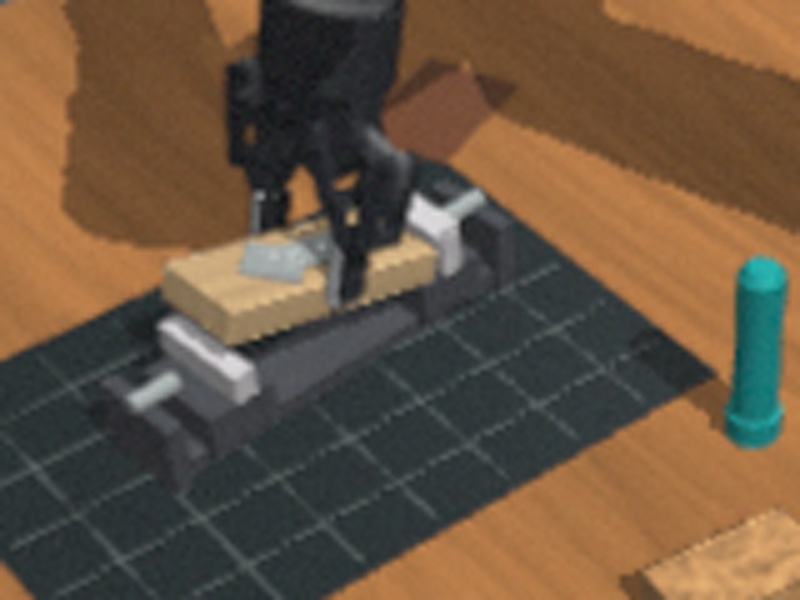

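Call:
servo_tool --pt "0 -0.0008 -0.003 0 0 0 0.4" --pt "0 -0.0018 -0.006 0 0 0 0.4" --pt "0 -0.0028 -0.01 0 0 0 0.4" --pt "0 -0.0038 -0.0136 0 0 0 0.4" --pt "0 -0.0038 -0.0136 0 0 0 0.4" --pt "0 -0.0038 -0.0136 0 0 0 0.4"

```text
clock: 46.55
tool_pos: [0.4933, -0.3397, 0.0736]
ee_rot: [-0.448, 0.406, -0.534, 0.591]
ft_force: [7.2, 1.0, -1.2]
finger_gap: 0.0578
```

```bash
python3 - <<'E'
from h import *
bstat()
cal2,im2=shot("scene"); cv2.imwrite("pics/s25.png",cv2.resize(im2[90:210,150:310],(800,600),interpolation=2))
cal,im=shot("wrist","w25.png")
for th in (.2,.13,.06,0): p,r=bpose(-.086+.022*np.sin(th),.0405,th); go(p,r)
E
```

```text
corner x -0.0790 y -0.0001 z 0.0409 tilt 0.272 yaw 0.099 Fx 7.3 Fy 0.3 Fz -1.2 T [-0.0048 -1.6655  0.0873] gap 0.057832534141784464 46.55
shift [-0.0002  0.0051 -0.0019] turn [-4.1 -0.1 -0.1] clock 46.65
shift [-0.0002  0.01   -0.003 ] turn [-8.1 -0.1 -0.1] clock 46.65
shift [-0.0002  0.0149 -0.0045] turn [-12.2  -0.1  -0.1] clock 46.65
shift [-0.0002  0.0191 -0.0061] turn [-15.6  -0.1  -0.1] clock 46.65
```

View pics/s25.png

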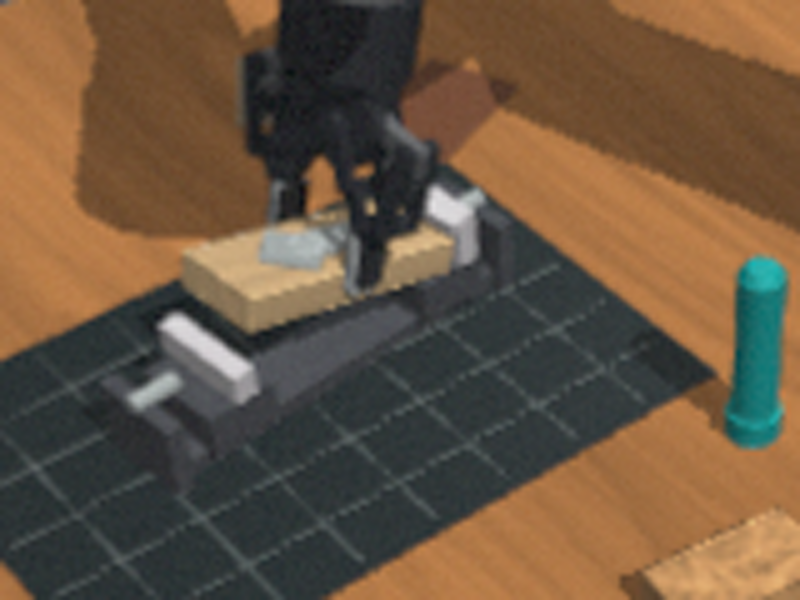

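Call:
servo_tool --pt "0 0.0 -0.002 0 0 0 0.4" --pt "0 0.0025 -0.0025 -2 0 0 0.4" --pt "0 0.005 -0.003 -4.1 0 0 0.4" --pt "0 0.0075 -0.0035 -6.1 0 0 0.4" --pt "0 0.01 -0.004 -8.1 0 0 0.4" --pt "0 0.01 -0.004 -8.1 0 0 0.4"

```text
clock: 47.25
tool_pos: [0.4945, -0.3395, 0.0632]
ee_rot: [-0.488, 0.442, -0.504, 0.558]
ft_force: [9.7, 3.5, 1.1]
finger_gap: 0.0579
```

```bash
python3 - <<'E'
from h import *
bstat()
cal2,im2=shot("scene"); cv2.imwrite("pics/s26.png",cv2.resize(im2[90:210,150:310],(800,600),interpolation=2))
for th in (.06,0): p,r=bpose(-.087+.022*np.sin(th),.0405,th); go(p,r)
E
```

```text
corner x -0.0817 y -0.0002 z 0.0403 tilt 0.133 yaw 0.101 Fx 10.0 Fy 2.5 Fz 1.1 T [ 0.7796 -3.0378  0.0857] gap 0.057915116784663094 47.25
shift [-0.0002  0.005  -0.0031] turn [-4.2  0.  -0. ] clock 47.3
shift [-0.0002  0.0094 -0.0041] turn [-7.7  0.  -0. ] clock 47.3
```

View pics/s26.png

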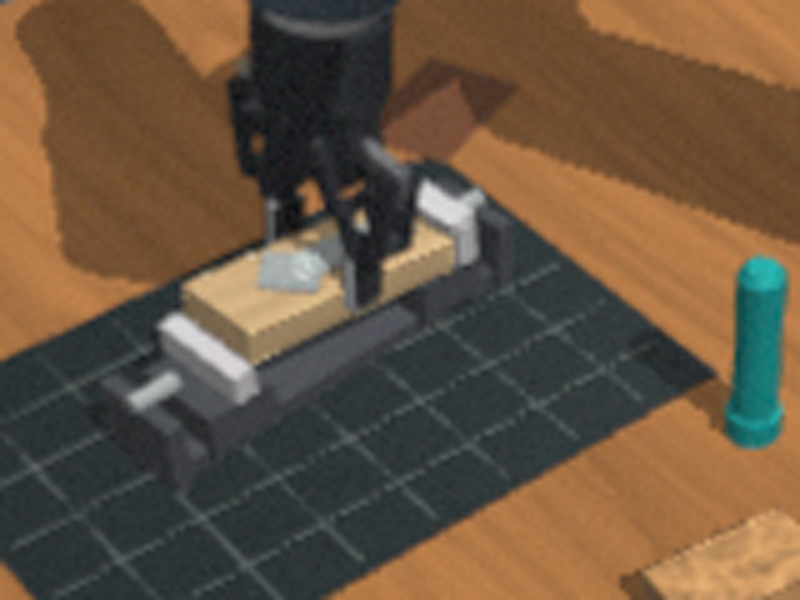

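Call:
servo_tool --pt "0 0.0015 -0.001 -1.5 0 0 0.4" --pt "0 0.0035 -0.0015 -3 0 0 0.4" --pt "0 0.0055 -0.002 -4.5 0 0 0.4" --pt "0 0.0075 -0.0025 -6 0 0 0.4" --pt "0 0.0094 -0.003 -7.7 0 0 0.4" --pt "0 0.0094 -0.003 -7.7 0 0 0.4"

```text
clock: 47.9
tool_pos: [0.4932, -0.3398, 0.0543]
ee_rot: [-0.525, 0.474, -0.474, 0.525]
ft_force: [9.7, 3.4, 4.1]
finger_gap: 0.058
```

```bash
python3 - <<'E'
from h import *
bstat()
cal2,im2=shot("scene"); cv2.imwrite("pics/s27.png",cv2.resize(im2[90:210,150:310],(800,600),interpolation=2))
E
```

```text
corner x -0.0854 y -0.0003 z 0.0413 tilt 0.000 yaw 0.101 Fx 9.9 Fy 2.4 Fz 4.1 T [ 1.2334 -3.4441 -0.0223] gap 0.05797514677578844 47.9
```

View pics/s27.png

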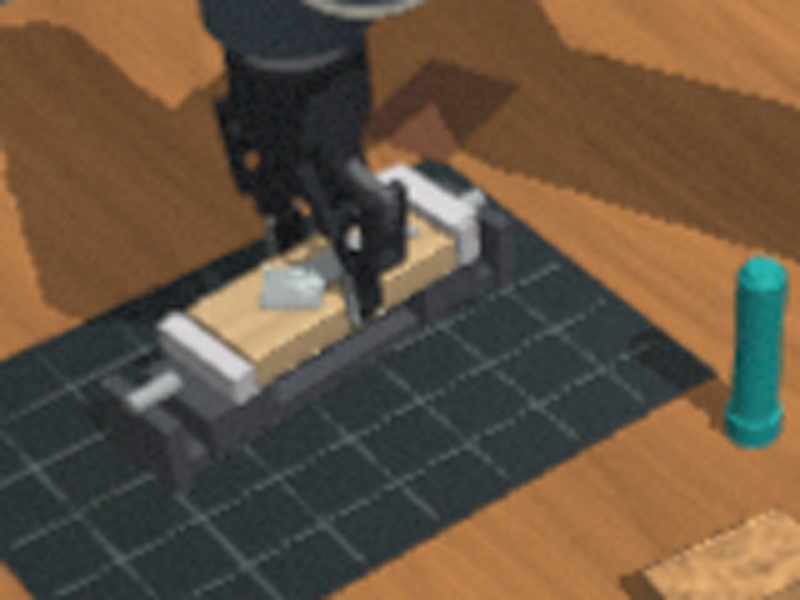

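Call:
servo_tool --pt "0 0 0.004 0 0 0 0.4" --pt "0 0 0.008 0 0 0 0.4" --pt "0 0 0.01 0 0 0 0.4" --pt "0 0 0.01 0 0 0 0.4" --pt "0 0 0.01 0 0 0 1" --pt "0 0 0.01 0 0 0 1" --pt "0 0 0.01 0 0 0 1" --pt "0 0 0.01 0 0 0 1"

```text
clock: 48.75
tool_pos: [0.4984, -0.3385, 0.0517]
ee_rot: [0.525, -0.478, 0.472, -0.523]
ft_force: [-0.5, 0.2, -0.2]
finger_gap: 0.0854
```

Call:
servo_tool --pt "0 -0.02 0 0 0 0 1" --pt "0 -0.06 0 0 0 0 1" --pt "0 -0.11 0 0 0 0 1" --pt "0 -0.15 0 0 0 0 1" --pt "-0.03 -0.16 -0.02 0 0 0 1" --pt "-0.07 -0.16 -0.05 0 0 0 1" --pt "-0.11 -0.16 -0.08 0 0 0 1" --pt "-0.11 -0.16 -0.08 0 0 0 1"

```text
clock: 49.55
tool_pos: [0.4047, -0.2344, 0.2128]
ee_rot: [0.526, -0.478, 0.471, -0.524]
ft_force: [1.3, -2.2, 1.6]
finger_gap: 0.0853
```

```bash
python3 - <<'E'
from h import *
print(bot.get_state()["ft_force"],bot.get_state()["tool_pos"])
ex=np.array([np.cos(VY),np.sin(VY)]); ey=np.array([-ex[1],ex[0]])
for n in ("top","scene","wrist"):
    cal,im=shot(n,n+"28.png")
    for p,q in find(n,cal,"board"): print(n,"board in vice",(p[:2]-V)@ex,(p[:2]-V)@ey,p[2],q)
    for p,q in find(n,cal,"vice"): print(n,"vice",p,q)
    for p,q in find(n,cal,"lip"): print(n,"lip in vice",(p[:2]-V)@ex,p[2],q)
    if n!="wrist": print(find(n,cal,"handle1",6),find(n,cal,"cup_top"))
im=cv2.imread("pics/scene28.png"); cv2.imwrite("pics/s28.png",cv2.resize(im[90:210,150:310],(800,600),interpolation=2))
E
```

```text
[ 1.3196 -2.2135  1.5544] [ 0.4047 -0.2344  0.2128]
top board in vice -0.000127238612414009 0.0025335893184846906 0.03414290778174278 0.64
top board in vice 0.1717282408160744 0.3456681379247516 0.0035696229863872997 0.32
top vice [ 0.5032 -0.3357 -0.0016] 0.96
[(array([0.6408, 0.1241, 0.0065]), 0.72), (array([0.6382, 0.0213, 0.0053]), 0.58), (array([0.6421, 0.2251, 0.0059]), 0.56)] [(array([0.6397, 0.0216, 0.0037]), 0.82)]
scene board in vice 0.002936578806686664 0.001092024522638375 0.04011835532110497 0.79
scene vice [ 0.5061 -0.3398 -0.0004] 0.85
scene lip in vice -0.07164342449381816 0.07025166077301148 0.74
[(array([0.6452, 0.1224, 0.0018]), 0.78), (array([0.643 , 0.2243, 0.0075]), 0.71), (array([0.6427, 0.0209, 0.0032]), 0.57)] [(array([0.6433, 0.0187, 0.0004]), 0.76)]
wrist board in vice -0.0015812497084902375 0.0006268339606633232 0.04059772903279962 0.74
wrist lip in vice -0.06830812650482396 0.06582461328071115 0.75
wrist lip in vice 0.0014048914489875601 0.04253161387717369 0.48
```

View pics/s28.png

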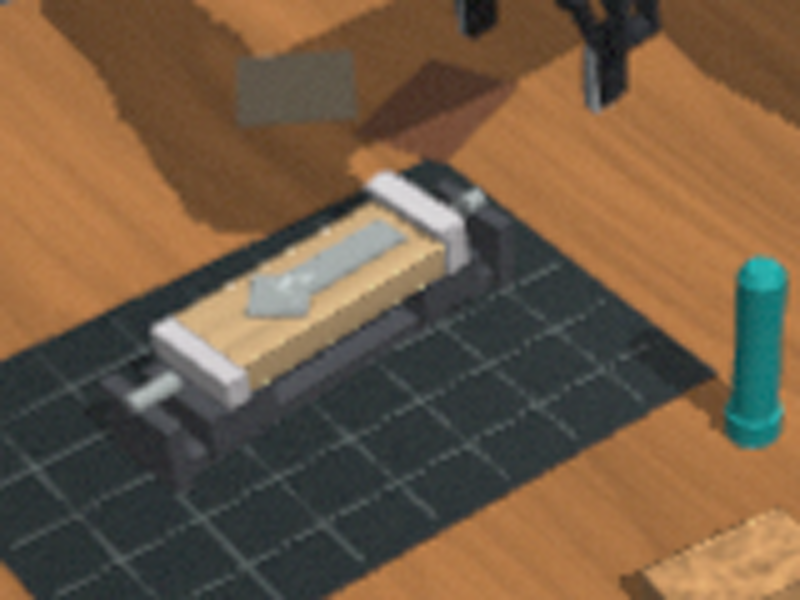

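View pics/wrist28.png

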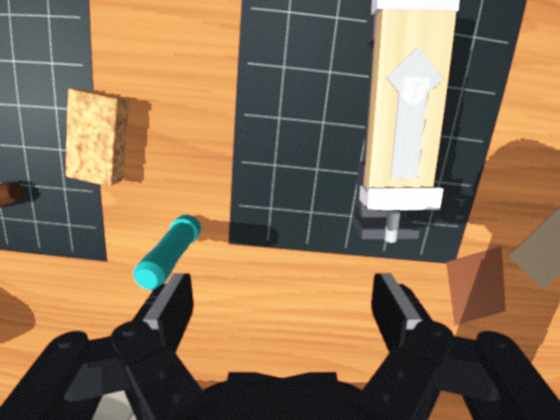

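View pics/scene28.png

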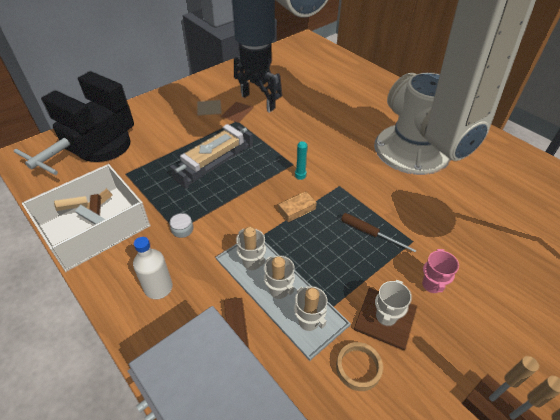

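```bash
python3 - <<'E'
from h import *
im=cv2.imread("pics/scene28.png"); cv2.imwrite("pics/s28t.png",cv2.resize(im[210:360,210:400],None,fx=4,fy=4,interpolation=2))
E
```

```text
(no output)
```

View pics/s28t.png

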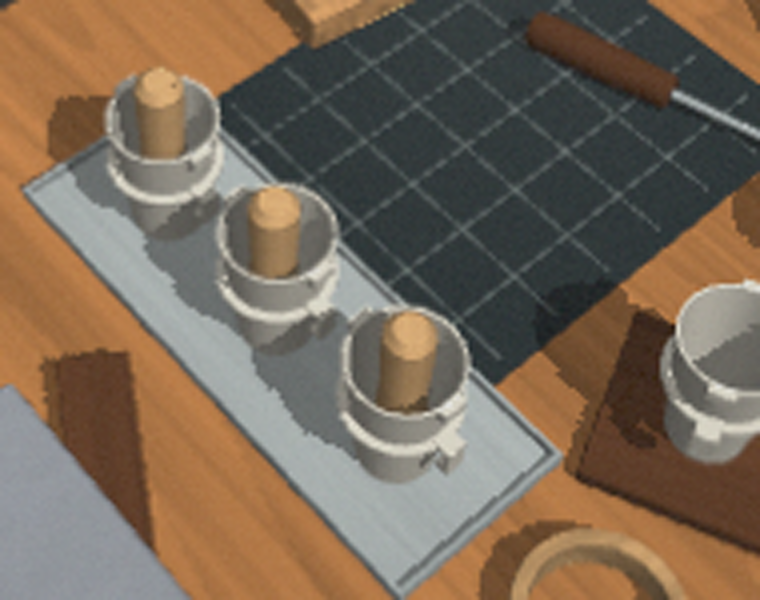

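Call:
servo_tool --pt "0 0 0 0 0 0 1" --pt "0 0 0 0 0 0 1" --pt "0 0 0 0 0 0 1" --pt "0 0 0 0 0 0 1" --pt "0 0 0 0 0 0 1"

```text
clock: 50.85
tool_pos: [0.4095, -0.2375, 0.2131]
ee_rot: [0.525, -0.477, 0.472, -0.523]
ft_force: [-0.3, -1.3, 0.3]
finger_gap: 0.0852
```

```bash
python3 -c "
from bench import bot
print(bot.hand_in())"
```

```text
the job is handed in; nothing more can be done
None
```

The job is done and was handed in at about 51 s of the 210 s allowed; the hand-in reports no verdict.

- **Cups and handles:** Three file handles stood on the bench, so I twisted all three loose cups off the stack and set them upright in the drip tray. Each handle stands in its own cup, and only the fixed bottom cup remains on the stand.
- **Board:** It had been knocked about 4 cm aside, so I located it again before gripping it. I put its low end under jaw A's lip, pushed back about 15 mm, lowered the other end and let the springs centre it.
- **Last checks:**
  - **Board in the vice:** the three cameras put it within about 3 mm of centre both ways. Two put its underside at 40 mm height and the top camera at 34 mm. I took 40 mm as right, because the board looks flat on both ledges in the pictures.
  - **Jaws:** jaw A's lip read 68 to 72 mm from the vice centre instead of its resting 65 mm, so it is pushed back 3 to 7 mm. I judged jaw B only from the pictures, where it touches the board.
  - **Handles:** they read 2 to 8 mm above the bench, about 100 mm apart in the tray.
  - **Bystanders:** the tape roll, tin and sanding block, and the turquoise and pink look-alikes, look unmoved in the last picture. I did not measure them again.

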